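# Read the ordered trial lenses on the lens meter and shut the case

## Robot

A 6-joint arm with a two-finger parallel gripper is mounted at the origin on the work surface. World frame = base frame: x ahead of the robot, y to its left, z up, the work surface at z = 0. Lengths are in m, angles in rad, forces in N, time in s.
With the tool pointing down it reaches from about 0.25 to 0.775 m from the base axis. Payload 4 kg.
Tool frame: the origin (TCP) lies on the centre line of the jaws, within the pads' length; the fingertips stand robot.tips_ahead ahead of it and the grasp point (between the pads) lies 8 mm behind it (robot.tips_ahead is the distance from the TCP to the fingertips, in m); z points along the fingers, y is the line along which they close (so a half turn about z gives the same grasp; the last joint's range is limited). The gripper opens to 94 mm and grips with 3 to 60 N. Pads are 16 mm wide; open, the fingers measure 119 mm over their backs; the gripper's body (75 mm by 177 mm) begins 78 mm behind the grasp point.
Start: joints at [1.097, 0.087, 1.371, -0, 1.684, -0.103], TCP at [0.199, 0.513, 0.217] pointing down, gripper open.
Joint ranges: [-3.1, 3.1], [-0.76, 2.03], [0.27, 2.55], [-1.08, 4.22], [0.17, 2.65], [-2.57, 2.57]. Speed limits (rad/s): [2.79, 2.79, 3.14, 3.14, 3.14, 3.14].

## Interface

Orientations are given as [roll, pitch, yaw] about the fixed x, y, z axes, in that order (R = Rz(yaw) Ry(pitch) Rx(roll)).
In Python, from bench import robot, snapshot, close_job, spotter gives the robot as it stands. The module is installed in compiled form; this text tells all that it offers.
- The arm moves only by the tool servo_tool, never from a script. Its argument "commands" is one flat list of numbers, 7 for each row, row after row: the shift along the tool's x, y, z in m, then the turn, a rotation vector about the tool's x, y, z in degrees, then the finger opening in m, from 0 to 0.094. In form: [x, y, z, ax, ay, az, grip, x, y, z, ax, ay, az, grip, ...]. A call has 1 to 10 rows; each row is the pose to reach, as a shift and turn from the pose commanded when the call began, along the tool's axes at that moment; what a row does not reach only later rows make up. A row lasts 1/8 s, in which the tool goes at most 62.5 mm and 10.7 degrees, less where a joint would pass 70% of its speed; a pose out of reach is approached as far as the arm can. A call with a gripper value outside its range is refused whole. The fingers move at their own pace and stop on an object; the grip force is fixed at half the most. Time passes only in rows, so rows that repeat a pose let the fingers close. It gives the time, the measured TCP pose, the force, the opening and the grip force at its end, in the units of the state.
- robot.get_obs(): the state, without advancing time (a new reading comes with each control period).
- snapshot(name): name is "scene" or "top"; returns a dict with "img" (420x560x3 uint8, blue, green, red), "camera_matrix" (3x3 intrinsics, pixels), "k1" (the pictures are not rectified: a ray, as slopes to the right and down, at radius r is drawn at 1 + k1 r^2 times it, then the intrinsics apply), "extrinsics" (4x4, takes a point from camera to world coordinates). Camera axes: x right, y down, z forward; pixel columns grow to the right and rows downward; lengths in m; the calibration is good to about 2 mm. A picture is of the moment at which its call begins. There is no depth.
- close_job(): hands the job in; it is judged then, once.
Trained networks look in a picture, given as the dict that the camera call returned (one of the last four; its "shot" number tells which), for a name from the list of things; names that differ only in an ending like _2 or _b are one class to them, and where a whole thing is asked for, a point or a joint stands for the part that bears it (a point fixed in the world has none). Each returns a list of dicts, best first, with "conf" (0 to 1); they miss things now and then, are a little off and sometimes report something else, mostly with a low value. They report only what shows in the picture. A call takes as long as a camera call. They do not tell look-alikes from the thing itself.
- spotter.trace(name, picture): "region" (420x560 bool, what is visible of it) and "box" ([left, top, width, height] in pixels, round what is visible of it).
The state is a dict: "time": time; "joint_positions": joint angles; "qvel": joint speeds; "joint_torque": joint torques, N m; "tool_pos": TCP position; "ee_rot": TCP orientation; "wrist_force": force on the tool from outside, world axes, zero at the start; "wrist_torque": the same for the moment, N m; "width": finger opening in m; "finger_force": force on a finger pad.
Only numpy, scipy, OpenCV 4.12 (cv2) and the standard library are available. Lean on these libraries where they do the work, as an engineer would, in place of code of your own. Each camera call takes 0.05 s, during which the arm holds its last target. There are 200 camera calls.

## Task

Raise the lid of the trial-lens case gently onto its open stop, then read every 50 mm lens that is there, amber rim first, then grey, then black: lay it flat, face up, on the lens meter's carriage, slide the carriage by its red knob until the lens's red dot sits right under the fixed brass tip, and keep it still there for a second so that it reads. Lay each read lens flat, face up, in the blue tray; leave the 40 mm look-alikes in the case and the other things where they are, and at last lower the lid gently until it is fully shut.

Things in the scene. Friction and masses are not known exactly. Their poses are not given: they have to be found in the camera images.
- case: Wooden trial-lens case, fixed, 130 (its x) by 372 (its y) mm outside, padded floor 24 mm above the table with a rim 9 mm wide and only 7 mm higher all round. Origin: centre of its underside; +x towards its hinged back, so its front faces the robot. Lenses lie inside in one row along y, about 66 mm apart, tabs towards its front
- lid (a joint): Hinged lid of the case (a wooden frame 20 mm deep with a clear panel), angle in rad: 0 shut on the case, 1.9 on its open stop, leaning back a little past upright. A stiff hinge: it stays where it is left; about 4 N at the bar moves it
- lid_bar (a point): Middle of the lid's round chrome carrying bar, 12 mm thick, 90 mm clear length along the case's y, 45 mm beyond the lid's free front edge 10 mm above the lid's underside. It moves on an arc about lid_hinge
- lid_hinge (a point): Middle of the lid's hinge axis (along the case's y), 31 mm above the table at the case's back edge. With the lid shut the bar lies 175 mm from it towards the case's -x and 10 mm higher; opening by an angle turns that offset upward and back about the hinge
- meter: Lens meter, fixed: white base 310 by 230 mm, 24 mm thick, a 226 mm high white column at its right (-y) edge, and an arm 196 to 226 mm up (26 mm wide along x) from the column to over the tip. Origin: centre of its underside; axes like the world's but yawed
- tip (a point): Lower end of the meter's fixed brass measuring tip, a slim cone (3 mm across at the end) pointing down, 66 mm above the table, under a 20 mm dark holder. A lens lying on the carriage passes under it, tab included, with about 10 mm to spare
- carriage_x (a joint): Carriage's slide along the meter's x, m: 0 = drawn out towards the robot (bed centre 95 mm in front of the tip), 0.125 = fully in (bed centre 30 mm behind the tip). Stays where left; about 2 N moves it
- carriage_y (a joint): Carriage's slide along the meter's y, m, -0.04 to 0.04; 0 = bed centre in line with the tip. Stays where left; about 2 N moves it
- carriage_knob (a point): Middle of the top of the upright red knob that moves the carriage both ways: round, 16 mm across, 34 mm tall, its top 76 mm above the table, 98 mm in front (-x) of the bed's centre
- carriage_bed (a point): Centre of the top of the carriage's black rubber bed, 92 mm square, 41 mm above the table, with a lip 5 mm higher all round. Lenses lie on it, anywhere and any way round
- tray: Blue order tray, fixed, 135 (its x) by 175 (its y) mm outside, 4 mm walls 12 mm high, floor 4 mm above the table. Origin: centre of its underside. Three lenses fit side by side along its y
- amber50: Flat 50 mm lens, 7 mm thick, amber rim, pale glass, with a amber tab at its rim towards its -x: 20 mm long, 10 mm wide along y, 15 mm high, its middle 33 mm from the origin. Origin: centre of the underside. 45 g. May be absent
- amber50_mark (a point): Red dot, 6 mm across, on the upper face of the amber 50 mm lens: 11 mm along x and 6 mm along y from its centre
- grey50: Flat 50 mm lens, 7 mm thick, grey rim, pale glass, with a grey tab at its rim towards its -x: 20 mm long, 10 mm wide along y, 15 mm high, its middle 33 mm from the origin. Origin: centre of the underside. 45 g. May be absent
- grey50_mark (a point): Red dot, 6 mm across, on the upper face of the grey 50 mm lens: -7 mm along x and 10 mm along y from its centre
- black50: Flat 50 mm lens, 7 mm thick, black rim, pale glass, with a black tab at its rim towards its -x: 20 mm long, 10 mm wide along y, 15 mm high, its middle 33 mm from the origin. Origin: centre of the underside. 45 g. May be absent
- black50_mark (a point): Red dot, 6 mm across, on the upper face of the black 50 mm lens: 5 mm along x and -12 mm along y from its centre
- amber40: Look-alike with amber rim, tab and red dot, but 40 mm in diameter (tab middle 28 mm from the origin). Origin: centre of the underside. Not ordered: stays in the case
- black40: Look-alike with black rim, tab and red dot, but 40 mm in diameter (tab middle 28 mm from the origin). Origin: centre of the underside. Not ordered: stays in the case
- screwdriver: Small screwdriver, 130 mm, red handle; bystander. Origin: its underside
- cleaner: Blue bottle, 44 mm across, 120 mm tall; bystander. Origin: its underside
- jar: Amber jar, 50 mm across, 50 mm tall; bystander. Origin: its underside
- ruler: White ruler, 170 by 30 by 5 mm; bystander. Origin: its underside
- spectacles: Dark spectacles, about 135 mm wide, standing open; bystander. Origin: its underside
Things that resemble listed ones, but are neither listed nor needed, are in the scene too. Of the things that look like the tray, the larger one is meant.

How it is judged:
By the outcome, as a careful person would: the job done as asked, in the order asked, and still so for the second after the job is handed in, with the robot touching nothing.
Of amber50, grey50, black50 only 2 to 3 are there at a start; the rules pass over those that are not, and their reading is None.
At some moment in a run one of amber50, grey50, black50 may be knocked a few centimetres aside while the robot is not near it.
Once in a run the grip may slacken for a moment while it holds something.
It also fails if it takes over 210 s, if anything falls off the work surface, if the arm or the gripper's body presses on something with over 40 N, if the wrist force passes 120 N, or if a joint passes its speed limit or range.

## Working session

There is one attempt and no reset: what is moved stays moved. The work goes in short steps, Python scripts to look and compute and a tool call to move; the robot and the scene stay as the last step left them, time stands still between calls to the robot, and variables do not carry over. Pictures are saved under pics/ and viewed, at most 14 in all, crops included, and the job is handed in when it is done.

Besides the shell and the picture viewer there is one more tool, called as name(argument=value, ...), one argument or row to a line, values as JSON. servo_tool: Moves the arm, as the interface text tells. Its arguments: {"type":"object","properties":{"commands":{"type":"array","items":{"type":"number"}}},"required":["commands"]}

```bash
mkdir -p pics
cat > h.py <<'E'
import numpy as np, cv2
from bench import robot, snapshot, close_job, spotter
from scipy.spatial.transform import Rotation as R
def pix2w(s,px,z):
    px=np.atleast_2d(np.array(px,float)); K=s["camera_matrix"]; k=s["k1"]; E=np.array(s["extrinsics"])
    d=(px-[K[0][2],K[1][2]])/[K[0][0],K[1][1]]
    u=d.copy()
    for _ in range(30): u=d/(1+k*(u**2).sum(1,keepdims=True))
    r=np.c_[u,np.ones(len(u))]@E[:3,:3].T; o=E[:3,3]
    return o+r*((z-o[2])/r[:,2])[:,None]
def w2pix(s,P):
    P=np.atleast_2d(P); E=np.array(s["extrinsics"]);K=s["camera_matrix"]
    c=(P-E[:3,3])@E[:3,:3]; u=c[:,:2]/c[:,2:]; u=u*(1+s["k1"]*(u**2).sum(1,keepdims=True))
    return u*[K[0][0],K[1][1]]+[K[0][2],K[1][2]]
def big(s,name,x0=0,y0=0,w=560,h=420,f=1.42):
    cv2.imwrite("pics/"+name,cv2.resize(s["img"][y0:y0+h,x0:x0+w],None,fx=f,fy=f,interpolation=cv2.INTER_CUBIC))
E
python3 - <<'E'
from h import *
o=robot.get_obs(); print(o["tool_pos"],o["ee_rot"],o["width"],robot.tips_ahead,o["time"])
for n in ["top","scene"]:
    s=snapshot(n); big(s,n+"0.png"); print(n,s["extrinsics"],s["camera_matrix"],s["k1"])
    for t in ["case","lid","lid_bar","meter","carriage_knob","carriage_bed","tray","amber50","grey50","black50","amber40"]:
        for d in spotter.trace(t,s):
            if d["conf"]>.2:
                m=d["region"]; ys,xs=np.nonzero(m); print(t,round(d["conf"],2),d["box"],xs.mean().round(1),ys.mean().round(1),m.sum())
E
```

```text
[0.19907137 0.51213912 0.21532073] [-3.13940236e+00 -2.42191353e-04  2.77073832e+00] 0.09398067670041406 0.011 0.0
top [[ 0.00342864 -0.99862782  0.05225634  0.4454282 ]
 [-0.99996309 -0.00301214  0.00804698 -0.02832522]
 [-0.00787853 -0.052282   -0.99860128  1.64778457]
 [ 0.          0.          0.          1.        ]] [[494.78616077   0.         270.31415899]
 [  0.         494.78616077 212.08624468]
 [  0.           0.           1.        ]] -0.09742594083250462
case 0.89 [127.9, 156.8, 99.9, 112.3] 178.5 211.9 4894
lid 0.73 [251.6, 167.5, 53.6, 43.2] 277.3 188.2 2117
lid 0.63 [125.4, 153.7, 102.4, 115.4] 178.0 211.5 4775
lid_bar 0.86 [128.7, 152.2, 98.4, 115.6] 178.2 211.4 4729
meter 0.57 [317.3, 151.5, 101.6, 95.4] 358.0 196.3 6978
meter 0.57 [335.3, 191.5, 30.7, 47.9] 352.6 212.4 1084
meter 0.23 [127.8, 156.5, 102.0, 111.2] 178.3 212.7 4968
carriage_knob 0.58 [336.0, 191.7, 30.5, 48.4] 352.7 211.6 1053
carriage_bed 0.69 [337.8, 195.8, 31.5, 47.6] 352.8 212.2 1072
tray 0.56 [325.3, 270.1, 39.8, 32.1] 345.3 284.4 1153
tray 0.55 [126.1, 153.8, 101.2, 115.6] 178.5 211.6 4989
scen
[... 215 characters left out ...]
331916   0.         282.6839851 ]
 [  0.         419.48331916 213.6282064 ]
 [  0.           0.           1.        ]] -0.10076503639691209
case 0.84 [296.9, 239.8, 133.8, 65.2] 362.7 273.4 6446
lid 0.68 [295.3, 238.6, 139.3, 61.7] 363.0 270.2 5540
lid 0.41 [214.4, 162.7, 44.8, 35.8] 237.0 182.2 716
lid_bar 0.87 [300.8, 240.4, 133.7, 54.3] 363.4 270.3 5459
meter 0.64 [172.1, 132.1, 105.9, 105.9] 217.2 186.4 5338
carriage_knob 0.61 [214.7, 162.4, 43.0, 34.5] 237.6 182.0 688
carriage_bed 0.6 [214.9, 162.4, 45.4, 34.4] 237.7 181.9 700
tray 0.8 [273.3, 155.8, 36.0, 25.3] 288.3 165.3 530
tray 0.71 [234.2, 213.9, 68.5, 49.8] 267.5 236.6 1813
black50 0.23 [208.3, 165.7, 51.9, 35.2] 236.6 183.3 1000
```

View pics/top0.png

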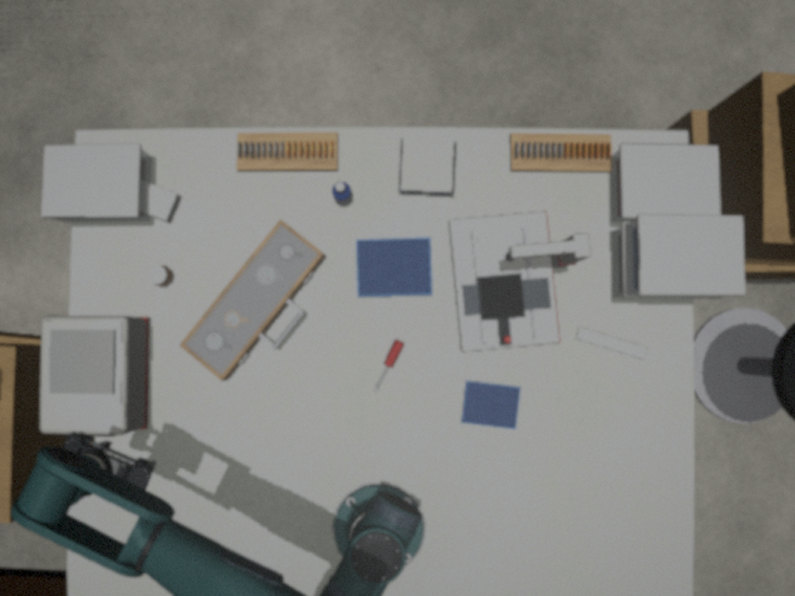

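View pics/scene0.png

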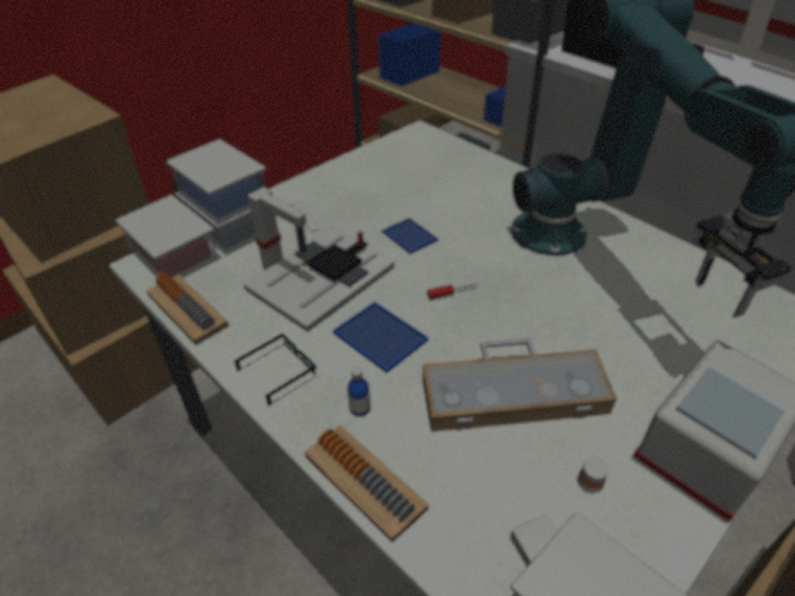

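The top view shows the case (raw px ~178,212), meter (~356,198), large blue tray (277,188) and a small decoy tray (345,284). The larger tray is the one meant. Through the clear lid I see four lenses and a gap in the middle slot.

```bash
cat >> h.py <<'E'
from scipy.optimize import minimize
def box(x,y,yaw,L):  # L list of local pts
    c,s_=np.cos(yaw),np.sin(yaw); L=np.array(L,float)
    return np.c_[x+c*L[:,0]-s_*L[:,1], y+s_*L[:,0]+c*L[:,1], L[:,2]]
def cub(lx,ly,z0,z1,cx=0,cy=0):
    return [[cx+a*lx/2,cy+b*ly/2,z] for a in(-1,1) for b in(-1,1) for z in(z0,z1)]
def sil(s,parts,p,f=4):
    m=np.zeros((420*f,560*f),np.uint8)
    for L in parts:
        q=w2pix(s,box(*p,L)); q=((q+.5)*f-.5)
        cv2.fillConvexPoly(m,cv2.convexHull(np.round(q).astype(np.int32)),1)
    return cv2.resize(m.astype(np.float32),(560,420),interpolation=cv2.INTER_AREA)
def fit(views,parts,p0):
    # views: list of (snapshot, mask)
    def cost(p):
        c=0
        for s,m in views:
            a=sil(s,parts,p); c+=1-np.minimum(a,m).sum()/np.maximum(a,m).sum()
        return c
    p0=np.array(p0,float)
    r=minimize(cost,p0,method="Nelder-Mead",options=dict(initial_simplex=np.vstack([p0,p0+[.02,0,0],p0+[0,.02,0],p0+[0,0,.1]]),xatol=2e-4,fatol=1e-4))
    return r.x,r.fun
E
python3 - <<'E'
from h import *
S={n:snapshot(n) for n in["top","scene"]}
def mk(t,n,near):
    b=None
    for d in spotter.trace(t,S[n]):
        ys,xs=np.nonzero(d["region"])
        if abs(xs.mean()-near[0])+abs(ys.mean()-near[1])<12: return d["region"].astype(np.float32)
    print("miss",t,n)
# tray by colour
def blue(n,near):
    im=S[n]["img"].astype(int); m=((im[...,0]>1.6*im[...,2])&(im[...,0]>50)).astype(np.uint8)
    k,l,st,c=cv2.connectedComponentsWithStats(m)
    i=min(range(1,k),key=lambda i:np.hypot(*(c[i]-near))+(1000 if st[i,4]<100 else 0)); print(n,c[i],st[i,4])
    return (l==i).astype(np.float32)
tv=[(S["top"],blue("top",(277,188))),(S["scene"],blue("scene",(267,236)))]
p=pix2w(S["top"],[277,188],0)[0]
for v in (tv,tv[:1]): print("tray",fit(v,[cub(.135,.175,0,.012)],[p[0],p[1],0.0]))
cv=[(S["top"],mk("case","top",(178,212))),(S["scene"],mk("case","scene",(362,272)))]
p=pix2w(S["top"],[178,212],.03)[0]; print(p)
for y in(-.7,):
  for v in (cv,cv[:1]): print("case",fit(v,[cub(.13,.372,0,.051)],[p[0],p[1],y]))
pc=fit(cv,[cub(.13,.372,0,.051)],[p[0],p[1],-.7])[0]
# overlay
s=S["top"]; 
big(s,"tmp.png")
im=cv2.resize(s["img"],None,fx=4,fy=4,interpolation=cv2.INTER_CUBIC)
def poly(P,c):
    q=((w2pix(s,P)+.5)*4-.5).round().astype(int); cv2.polylines(im,[q],True,c,1)
poly(box(*pc,[[a*.065,b*.186,.051] for a,b in((1,1),(1,-1),(-1,-1),(-1,1))]),(0,255,0))
poly(box(*pc,[[a,b*.045,.041] for a,b in((-.104,1),(-.116,1),(-.116,-1),(-.104,-1))]),(0,0,255))
cv2.imwrite("pics/c1.png",np.hstack([im[590:1090,490:920],im[590:1010,1240:1610].copy() if 0 else cv2.copyMakeBorder(im[590:1010,1240:1610],0,80,0,0,cv2.BORDER_CONSTANT)]))
# knob
im0=s["img"].astype(int); m=(im0[...,2]>1.5*im0[...,1])&(im0[...,2]>60)
k,l,st,c=cv2.connectedComponentsWithStats(m.astype(np.uint8))
for i in range(1,k):
    if 300<c[i][0]<400 and 180<c[i][1]<280: print("red",c[i],st[i],pix2w(s,c[i],.076))
for t in["carriage_knob","carriage_bed","meter"]:
    pass
E
```

```text
top [276.75 187.75] 4
scene [267.66770186 236.51677019] 1610
tray (array([ 0.60960303, -0.03476243,  0.02188734]), np.float64(1.1023625135421753))
tray (array([ 0.62723265, -0.03847594, -0.0345679 ]), np.float64(0.998146116733551))
[0.52945406 0.28846647 0.03      ]
case (array([0.53075995, 0.28999248, 0.89056477]), np.float64(0.135076642036438))
case (array([ 0.5330765 ,  0.28694368, -2.24554016]), np.float64(0.06959503889083862))
red [356.5 238.5] [355 237   4   4  16] [[ 0.4444415  -0.28987404  0.076     ]]
```

View pics/c1.png

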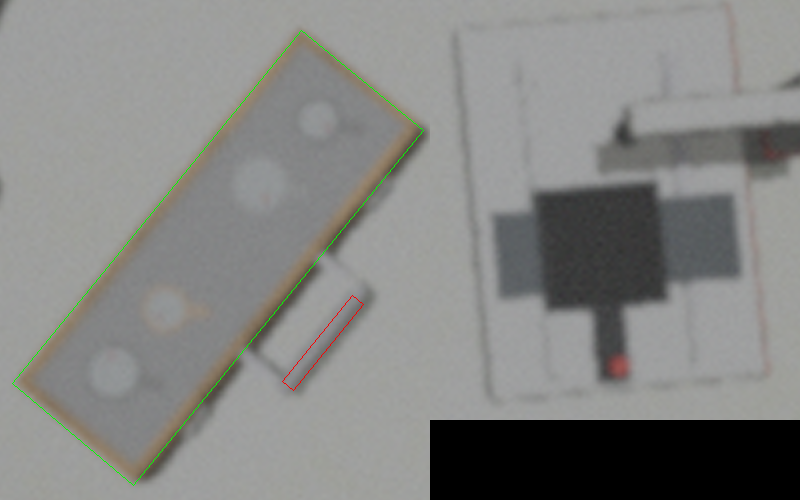

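Case silhouette fits well: centre (0.532,0.289), yaw 0.892, and the bar box lands on the visible bar. Next, compute the tray and meter poses and the first move.

```bash
cat >> h.py <<'E'
def tl(target,yawdeg=None,o=None):
    """shift in tool axes and turn (deg about tool z, tool down) from measured pose to world target"""
    o=o or robot.get_obs(); M=R.from_euler("xyz",o["ee_rot"]); d=M.inv().apply(np.array(target)-o["tool_pos"])
    t=None
    if yawdeg is not None: t=(M.inv()*R.from_euler("xyz",[np.pi,0,np.radians(yawdeg)])).as_rotvec(degrees=True).round(1)
    return (d*1000).round(1),t
E
python3 - <<'E'
from h import *
s=snapshot("top")
c=np.array([.532,.2885]); ux=np.array([np.cos(.892),np.sin(.892)]); h=c+.065*ux; b=h-.175*ux
print("bar",b,tl([*b,.20],141.1),tl([*b,.032],141.1))
P=np.array([(455,32),(728,5),(768,375),(492,400)],float)
q=pix2w(s,(np.c_[P[:,0]+810,P[:,1]+590]+.5)/4-.5,.024); print(q.round(4)); print("meter c",q.mean(0), [np.linalg.norm(q[i]-q[(i+1)%4]).round(3) for i in range(4)])
d=q[0]-q[3]+q[1]-q[2]; print("yaw",np.degrees(np.arctan2(d[1],d[0])))
P=np.array([(536,190),(656,183),(667,300),(546,310)],float)
q=pix2w(s,(np.c_[P[:,0]+810,P[:,1]+590]+.5)/4-.5,.046); print("bed",q.mean(0),[np.linalg.norm(q[i]-q[(i+1)%4]).round(3) for i in range(4)])
im=s["img"].astype(int); sub=im[165:212,248:308]; m=np.zeros((420,560),np.uint8); m[160:216,244:310]=(im[160:216,244:310,0]>1.25*im[160:216,244:310,2])
k,l,st,cc=cv2.connectedComponentsWithStats(m); i=1+st[1:,4].argmax(); print(st[i],cc[i])
print("tray",fit([(s,(l==i).astype(np.float32))],[cub(.135,.175,0,.012)],[*pix2w(s,cc[i],0.005)[0][:2],0.]))
print(len(q))
# rough tip from holder in the top view
print("tip",pix2w(s,[(622+810)/4-.4,(130+590)/4-.4],.12))
E
```

```text
bar [0.46293577 0.20288381] (array([-358. , -193.2,   16.5]), array([ 0. , -0. , 17.7])) (array([-358. , -193.2,  184.5]), array([ 0. , -0. , 17.7]))
[[ 0.7197 -0.1654  0.024 ]
 [ 0.7437 -0.393   0.024 ]
 [ 0.4367 -0.4231  0.024 ]
 [ 0.416  -0.1952  0.024 ]]
meter c [ 0.57903307 -0.29419635  0.024     ] [np.float64(0.229), np.float64(0.308), np.float64(0.229), np.float64(0.305)]
yaw 5.598645694629909
bed [ 0.54159251 -0.28217458  0.046     ] [np.float64(0.098), np.float64(0.096), np.float64(0.099), np.float64(0.098)]
[ 251  168   53   41 2079] [277.06541607 187.91293891]
tray (array([ 0.61206536, -0.0371805 ,  0.02246814]), np.float64(0.036571204662323))
4
tip [[ 0.62734103 -0.28706882  0.12      ]]
```

servo_tool(
  commands=[-0.12, -0.065, 0, 0, 0, 6, 0.045, -0.24, -0.13, 0.005, 0, 0, 12, 0.045, -0.358, -0.193, 0.0165, 0, 0, 17.7, 0.045, -0.358, -0.193, 0.0165, 0, 0, 17.7, 0.045, -0.358, -0.193, 0.0165, 0, 0, 17.7, 0.045, -0.358, -0.193, 0.0165, 0, 0, 17.7, 0.045, -0.358, -0.193, 0.0165, 0, 0, 17.7, 0.045, -0.358, -0.193, 0.0165, 0, 0, 17.7, 0.045, -0.358, -0.193, 0.0165, 0, 0, 17.7, 0.045, -0.358, -0.193, 0.0165, 0, 0, 17.7, 0.045],
)

```text
time: 2.7
tool_pos: [0.4624, 0.2041, 0.2003]
ee_rot: [3.141, -0.0, 2.464]
wrist_force: [-0.3, -1.3, -0.2]
width: 0.0447
finger_force: 0.0
```

servo_tool(
  commands=[0, 0, 0.04, 0, 0, 0, 0.045, 0, 0, 0.08, 0, 0, 0, 0.045, 0, 0, 0.12, 0, 0, 0, 0.045, 0, 0, 0.14, 0, 0, 0, 0.045, 0, 0, 0.155, 0, 0, 0, 0.045, 0, 0, 0.168, 0, 0, 0, 0.045, 0, 0, 0.168, 0, 0, 0, 0.045, 0, 0, 0.168, 0, 0, 0, 0.03, 0, 0, 0.168, 0, 0, 0, 0.02, 0, 0, 0.168, 0, 0, 0, 0.02],
)

```text
time: 3.95
tool_pos: [0.4635, 0.2031, 0.0327]
ee_rot: [3.14, 0.001, 2.462]
wrist_force: [-0.5, -0.2, 0.3]
width: 0.0208
finger_force: 0.0
```

servo_tool(
  commands=[0, 0, 0, 0, 0, 0, 0.01, 0, 0, 0, 0, 0, 0, 0.005, 0, 0, 0, 0, 0, 0, 0, 0, 0, 0, 0, 0, 0, 0],
)

```text
time: 4.45
tool_pos: [0.4646, 0.2047, 0.0325]
ee_rot: [3.136, 0.001, 2.462]
wrist_force: [4.3, 4.7, -1.7]
width: 0.0113
finger_force: 30.0
```

Run:
```python
import numpy as np
f=lambda t:np.array([-.175*np.cos(t)+.01*np.sin(t), -(.175*np.sin(t)+.01*np.cos(t))])
th=np.r_[0,np.linspace(.07,.7,10),np.linspace(.77,1.4,10),np.linspace(1.46,1.8,7),1.84,1.87,1.9]
for k in range(3): print([tuple((f(t)-f(th[10*k])).round(4)) for t in th[10*k+1:10*k+11]])
```

```text
[(np.float64(0.0011), np.float64(-0.0122)), (np.float64(0.0031), np.float64(-0.0243)), (np.float64(0.0059), np.float64(-0.0363)), (np.float64(0.0096), np.float64(-0.048)), (np.float64(0.014), np.float64(-0.0594)), (np.float64(0.0193), np.float64(-0.0705)), (np.float64(0.0253), np.float64(-0.0812)), (np.float64(0.032), np.float64(-0.0914)), (np.float64(0.0395), np.float64(-0.1012)), (np.float64(0.0476), np.float64(-0.1104))]
[(np.float64(0.0087), np.float64(-0.0086)), (np.float64(0.018), np.float64(-0.0166)), (np.float64(0.0279), np.float64(-0.0239)), (np.float64(0.0382), np.float64(-0.0305)), (np.float64(0.049), np.float64(-0.0364)), (np.float64(0.0602), np.float64(-0.0415)), (np.float64(0.0716), np.float64(-0.0458)), (np.float64(0.0834), np.float64(-0.0493)), (np.float64(0.0954), np.float64(-0.0519)), (np.float64(0.1075), np.float64(-0.0538))]
[(np.float64(0.0105), np.float64(-0.0009)), (np.float64(0.0204), np.float64(-0.0011)), (np.float64(0.0303), np.float64(-0.0008)), (np.float64(0.0402), np.float64(0.0001)), (np.float64(0.0501), np.float64(0.0015)), (np.float64(0.0598), np.float64(0.0035)), (np.float64(0.0694), np.float64(0.006)), (np.float64(0.0761), np.float64(0.0081)), (np.float64(0.081), np.float64(0.0099)), (np.float64(0.0859), np.float64(0.0118))]
```

servo_tool(
  commands=[0, 0.001, -0.012, 0, 0, 0, 0, 0, 0.003, -0.0245, 0, 0, 0, 0, 0, 0.006, -0.0365, 0, 0, 0, 0, 0, 0.0095, -0.048, 0, 0, 0, 0, 0, 0.014, -0.0595, 0, 0, 0, 0, 0, 0.019, -0.0705, 0, 0, 0, 0, 0, 0.025, -0.081, 0, 0, 0, 0, 0, 0.032, -0.0915, 0, 0, 0, 0, 0, 0.0395, -0.101, 0, 0, 0, 0, 0, 0.0475, -0.1105, 0, 0, 0, 0],
)

```text
time: 5.7
tool_pos: [0.4944, 0.243, 0.1377]
ee_rot: [3.138, -0.003, 2.463]
wrist_force: [3.0, 2.6, -4.9]
width: 0.0122
finger_force: 3.0
```

servo_tool(
  commands=[0, 0.0085, -0.0085, 0, 0, 0, 0, 0, 0.018, -0.0165, 0, 0, 0, 0, 0, 0.028, -0.024, 0, 0, 0, 0, 0, 0.038, -0.0305, 0, 0, 0, 0, 0, 0.049, -0.0365, 0, 0, 0, 0, 0, 0.06, -0.0415, 0, 0, 0, 0, 0, 0.0715, -0.046, 0, 0, 0, 0, 0, 0.0835, -0.0495, 0, 0, 0, 0, 0, 0.0955, -0.052, 0, 0, 0, 0, 0, 0.1075, -0.054, 0, 0, 0, 0],
)

```text
time: 6.95
tool_pos: [0.56, 0.3248, 0.1999]
ee_rot: [3.14, -0.001, 2.463]
wrist_force: [-6.7, -0.7, 4.5]
width: 0.0111
finger_force: 30.0
```

servo_tool(
  commands=[0, 0.0105, -0.001, 0, 0, 0, 0, 0, 0.0205, -0.001, 0, 0, 0, 0, 0, 0.0305, -0.001, 0, 0, 0, 0, 0, 0.04, 0, 0, 0, 0, 0, 0, 0.05, 0.0015, 0, 0, 0, 0, 0, 0.06, 0.0035, 0, 0, 0, 0, 0, 0.0695, 0.006, 0, 0, 0, 0, 0, 0.076, 0.008, 0, 0, 0, 0, 0, 0.081, 0.01, 0, 0, 0, 0, 0, 0.0845, 0.0115, 0, 0, 0, 0],
)

```text
time: 8.2
tool_pos: [0.6142, 0.3912, 0.1871]
ee_rot: [3.137, 0.0, 2.463]
wrist_force: [-4.4, 1.3, 5.0]
width: 0.0109
finger_force: 30.0
```

servo_tool(
  commands=[0, 0.0015, 0.0005, 0, 0, 0, 0, 0, 0.003, 0.001, 0, 0, 0, 0, 0, 0.0045, 0.0015, 0, 0, 0, 0],
)

```text
time: 8.57
tool_pos: [0.6149, 0.3921, 0.1865]
ee_rot: [-3.139, -0.0, 2.462]
wrist_force: [-12.7, -5.1, 10.8]
width: 0.0109
finger_force: 30.0
```

servo_tool(
  commands=[0, -0.004, 0, 0, 0, 0, 0, 0, -0.004, 0, 0, 0, 0, 0.03, 0, -0.004, 0, 0, 0, 0, 0.045, 0, -0.004, 0, 0, 0, 0, 0.045, 0, -0.004, -0.02, 0, 0, 0, 0.045, 0, -0.004, -0.05, 0, 0, 0, 0.045, 0, -0.004, -0.08, 0, 0, 0, 0.045, 0, -0.05, -0.1, 0, 0, 0, 0.045, 0, -0.11, -0.1, 0, 0, 0, 0.045, 0, -0.17, -0.1, 0, 0, 0, 0.045],
)

```text
time: 9.82
tool_pos: [0.5091, 0.2592, 0.2833]
ee_rot: [3.141, 0.001, 2.462]
wrist_force: [0.5, -1.1, 0.0]
width: 0.0453
finger_force: 0.0
```

servo_tool(
  commands=[0, -0.06, 0, 0, 0, 0, 0.08, 0, -0.12, 0, 0, 0, 0, 0.08, 0, -0.18, 0, 0, 0, 0, 0.08, 0, -0.24, 0, 0, 0, 0, 0.08, 0, -0.3, 0, 0, 0, 0, 0.08, 0, -0.33, 0, 0, 0, 0, 0.08, 0, -0.33, 0, 0, 0, 0, 0.08],
)

```text
time: 10.7
tool_pos: [0.3017, 0.0028, 0.2839]
ee_rot: [3.14, 0.002, 2.457]
wrist_force: [-0.0, -0.1, 0.3]
width: 0.0801
finger_force: 0.0
```

Run:
```python
from h import *
S={n:snapshot(n) for n in["top","scene"]}
a=cv2.resize(S["top"]["img"][140:280,115:245],None,fx=4.2,fy=4.2,interpolation=cv2.INTER_CUBIC)
big(S["top"],"case1.png",115,145,140,130,4.6)
big(S["scene"],"scene1.png",100,100,340,220,2.3)
for n in S:
    for t in ["amber50","grey50","black50"]:
        for d in spotter.trace(t,S[n]):
            if d["conf"]>.2:
                m=d["region"]; ys,xs=np.nonzero(m); p=[xs.mean().round(1),ys.mean().round(1)]; print(n,t,round(d["conf"],2),d["box"],p,m.sum(),pix2w(S[n],p,.03)[0].round(4))
np.savez("s1.npz",**{n+"_"+k:v for n in S for k,v in S[n].items()})
```

```text
top grey50 0.62 [182.2, 185.4, 14.8, 16.9] [np.float64(188.0), np.float64(193.8)] 174 [0.5896 0.2561 0.03  ]
top black50 0.67 [196.8, 174.1, 16.7, 9.3] [np.float64(202.4), np.float64(177.6)] 136 [0.6433 0.2091 0.03  ]
top black50 0.49 [144.5, 234.7, 19.3, 11.8] [np.float64(151.3), np.float64(239.6)] 208 [0.4382 0.376  0.03  ]
scene amber50 0.45 [301.4, 270.8, 150.4, 36.2] [np.float64(375.4), np.float64(285.5)] 3341 [0.5435 0.3437 0.03  ]
scene grey50 0.45 [332.6, 269.0, 17.6, 13.0] [np.float64(340.4), np.float64(274.7)] 74 [0.5837 0.2482 0.03  ]
scene black50 0.72 [302.6, 269.5, 149.9, 36.0] [np.float64(376.0), np.float64(285.5)] 3278 [0.5423 0.345  0.03  ]
scene black50 0.53 [373.2, 262.4, 9.2, 10.1] [np.float64(379.6), np.float64(268.4)] 32 [0.4839 0.3147 0.03  ]
scene black50 0.51 [312.3, 273.4, 11.2, 8.7] [np.float64(316.2), np.float64(277.1)] 112 [0.6398 0.2048 0.03  ]
```

View pics/case1.png

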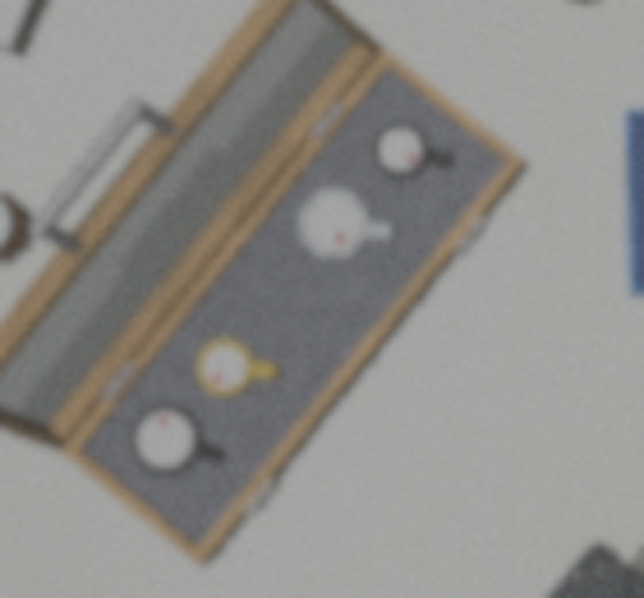

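View pics/scene1.png

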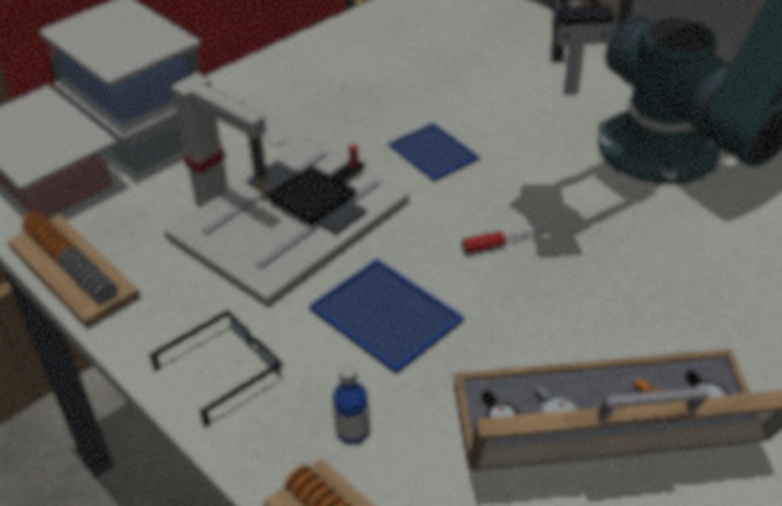

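Lid is on its stop. Candidates in the crop: black at (401,150), which is small; grey at (333,222), large at ~72 px or 50 mm; amber at (223,367), ~56 px or 40 mm; black at (165,440), ~70 px or 50 mm. So grey50 is at (333,222) and black50 at (165,440). amber50 looks absent. I'll check this with a two-size model fit.

```bash
cat >> h.py <<'E'
def lens(D,z,td=None):
    td=td or (.033 if D>.045 else .028); a=np.linspace(0,2*np.pi,40)
    return [[[D/2*np.cos(t),D/2*np.sin(t),z+h] for t in a for h in(0,.007)], cub(.02,.01,z,z+.015,-td,0)]
def lmask(s,px,r=19,thr=16):
    im=cv2.GaussianBlur(s["img"],(0,0),.6).astype(float); x,y=map(int,px); w=im[y-r:y+r+1,x-r:x+r+1]
    return im,x,y,r
def fitlens(s,px,D,z,yaw0,bgr,thr=14,r=17):
    """bgr: background colour; mask=differs from it within r px, component under px"""
    im=s["img"].astype(float); d=np.abs(im-bgr).max(2); f=4
    d=cv2.resize(d.astype(np.float32),None,fx=1,fy=1); yy,xx=np.mgrid[:420,:560]
    m=((d>thr)&(np.hypot(xx-px[0],yy-px[1])<r)).astype(np.uint8)
    k,l=cv2.connectedComponents(m); i=l[int(round(px[1])),int(round(px[0]))]; m=(l==i).astype(np.uint8)
    cnt,_=cv2.findContours(m,cv2.RETR_EXTERNAL,cv2.CHAIN_APPROX_NONE); cv2.drawContours(m,cnt,-1,1,-1)
    p=pix2w(s,px,z+.007)[0]
    return fit([(s,m.astype(np.float32))],lens(D,z),[p[0],p[1],yaw0]),m
E
python3 - <<'E'
from h import *
D=np.load("s1.npz"); S={n:{k:D[n+"_"+k] for k in["img","camera_matrix","extrinsics","k1"]} for n in["top","scene"]}
s=S["top"]; z=lambda x,y:(115+x/4.6,145+y/4.6)
bg=np.median(s["img"][int(145+290/4.6)-2:int(145+290/4.6)+3,int(115+285/4.6)-2:int(115+285/4.6)+3].reshape(-1,3),0); print(bg)
for n,c,y0 in[("blackU",(401,150),1.3),("grey",(333,222),1.4),("amber",(223,367),1.3),("blackL",(165,440),1.3)]:
    for dd in(.05,.04):
        (p,c_),m=fitlens(s,z(*c),dd,.024,y0,bg,22); print(n,dd,p[:2].round(4),np.degrees(p[2]).round(1),round(c_,3),m.sum())
t=S["scene"]; print("tip@.066",pix2w(t,[213,182.6],.066)); 
big(t,"meter1.png",165,120,130,115,4.6)
E
```

```text
[110. 105. 104.]
blackU 0.05 [0.6395 0.2101] 78.7 0.687 65
blackU 0.04 [0.6487 0.2131] 75.7 0.54 65
grey 0.05 [0.5927 0.26  ] 81.0 0.07 203
grey 0.04 [0.5924 0.2604] 80.2 0.287 203
amber 0.05 [0.4896 0.335 ] 84.0 0.3 146
amber 0.04 [0.4888 0.3367] 86.7 0.088 146
blackL 0.05 [0.4356 0.3801] 78.2 0.452 115
blackL 0.04 [0.4369 0.3806] 77.4 0.222 115
tip@.066 [[ 0.60910053 -0.31318527  0.066     ]]
```

View pics/meter1.png

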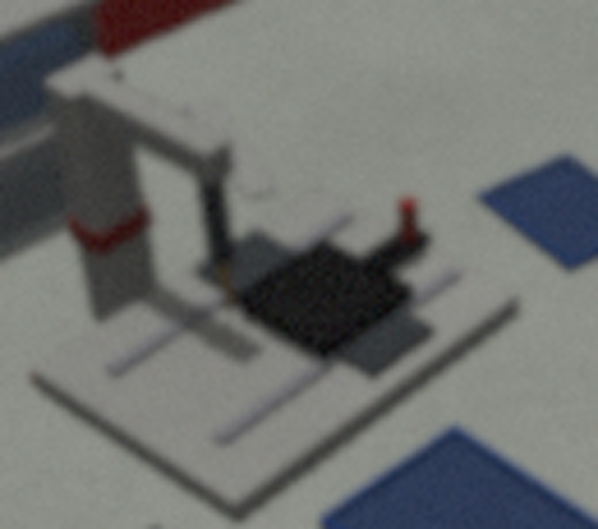

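The model fit agrees: grey is 50 mm (cost 0.07 against 0.29) and amber is 40 mm (0.09 against 0.30). The lower black's glass has 1.77 times the area of the upper one, so it is black50. amber50 is absent. The tip is at crop (233,302).

Run:
```python
from h import *
D=np.load("s1.npz"); S={n:{k:D[n+"_"+k] for k in["img","camera_matrix","extrinsics","k1"]} for n in["top","scene"]}
t=S["scene"]; z=lambda x,y:[165+x/4.6-.4,120+y/4.6-.4]
print("tip",pix2w(t,z(233,302),.066),"knobtop",pix2w(t,z(408,202),.076),"armend?",pix2w(t,z(222,150),.226))
q=pix2w(t,[z(*p) for p in[(325,243),(412,296),(325,355),(240,297)]],.046); print("bed",q.mean(0)); 
q=pix2w(t,[z(*p) for p in[(35,376),(238,518),(518,306)]],.024); print(q, "meter c",(q[0]+q[2])/2)
print(tl([.5875,.2274,.12],81),tl([.5875,.2274,.039],81))
```

```text
tip [[ 0.61255759 -0.29575255  0.066     ]] knobtop [[ 0.44277252 -0.28733239  0.076     ]] armend? [[ 0.62460173 -0.26320585  0.226     ]]
bed [ 0.54405953 -0.27144626  0.046     ]
[[ 0.7463841  -0.37677297  0.024     ]
 [ 0.72906634 -0.14673706  0.024     ]
 [ 0.42765925 -0.17792597  0.024     ]] meter c [ 0.58702167 -0.27734947  0.024     ]
(array([-82.2, 352.5, 163. ]), array([-0. , -0. , 60.1])) (array([-82.3, 352.5, 244. ]), array([-0. , -0. , 60.1]))
```

Run:
```python
from h import *
print(tl([.4436,-.289,.15],5.6),tl([.4436,-.289,.06],5.6),robot.get_obs()["joint_positions"])
```

```text
(array([-294.1, -140. ,  133. ]), array([-1.000e-01, -0.000e+00,  1.355e+02])) (array([-294.1, -140. ,  223. ]), array([-1.000e-01, -0.000e+00,  1.355e+02])) [-1.73690863e-01 -4.79751970e-01  1.71014667e+00  1.71632228e-04
  1.91210920e+00 -1.06636589e+00]
```

servo_tool(
  commands=[-0.05, -0.023, 0, 0, 0, 10, 0.04, -0.1, -0.047, 0, 0, 0, 20, 0.04, -0.15, -0.07, 0, 0, 0, 30, 0.04, -0.2, -0.094, 0.02, 0, 0, 40, 0.04, -0.25, -0.118, 0.04, 0, 0, 50, 0.04, -0.294, -0.14, 0.06, 0, 0, 60, 0.04, -0.294, -0.14, 0.08, 0, 0, 70, 0.04, -0.294, -0.14, 0.1, 0, 0, 80, 0.04, -0.294, -0.14, 0.12, 0, 0, 90, 0.04, -0.294, -0.14, 0.133, 0, 0, 100, 0.04],
)

```text
time: 12.35
tool_pos: [0.4429, -0.2891, 0.1485]
ee_rot: [-3.139, 0.0, 0.712]
wrist_force: [0.1, -0.0, 0.2]
width: 0.0398
finger_force: 0.0
```

servo_tool(
  commands=[0, 0, 0, 0, 0, 10, 0.04, 0, 0, 0, 0, 0, 20, 0.04, 0, 0, 0, 0, 0, 30, 0.04, 0, 0, 0, 0, 0, 35.5, 0.04, 0, 0, 0, 0, 0, 35.5, 0.04, 0, 0, 0, 0, 0, 35.5, 0.04, 0, 0, 0, 0, 0, 35.5, 0.04],
)

```text
time: 13.22
tool_pos: [0.4429, -0.2896, 0.1503]
ee_rot: [-3.141, 0.0, 0.098]
wrist_force: [0.6, 0.2, -0.7]
width: 0.0399
finger_force: 0.0
```

servo_tool(
  commands=[0, 0, 0.03, 0, 0, 0, 0.04, 0, 0, 0.06, 0, 0, 0, 0.04, 0, 0, 0.08, 0, 0, 0, 0.04, 0, 0, 0.09, 0, 0, 0, 0.04, 0, 0, 0.09, 0, 0, 0, 0.03, 0, 0, 0.09, 0, 0, 0, 0.02, 0, 0, 0.09, 0, 0, 0, 0.01, 0, 0, 0.09, 0, 0, 0, 0, 0, 0, 0.09, 0, 0, 0, 0, 0, 0, 0.09, 0, 0, 0, 0],
)

```text
time: 14.48
tool_pos: [0.4434, -0.29, 0.0616]
ee_rot: [3.141, -0.002, 0.097]
wrist_force: [-0.7, 2.0, 5.7]
width: 0.015
finger_force: 30.0
```

servo_tool(
  commands=[-0.005, 0, 0, 0, 0, 0, 0, -0.01, 0, 0, 0, 0, 0, 0, -0.015, 0, 0, 0, 0, 0, 0, -0.018, 0, 0, 0, 0, 0, 0, -0.018, 0, 0, 0, 0, 0, 0],
)

```text
time: 15.1
tool_pos: [0.4301, -0.2913, 0.0617]
ee_rot: [3.14, -0.013, 0.097]
wrist_force: [12.7, 3.1, -1.0]
width: 0.0156
finger_force: 30.0
```

servo_tool(
  commands=[-0.003, 0, 0, 0, 0, 0, 0, -0.003, 0, 0, 0, 0, 0, 0],
)

```text
time: 15.35
tool_pos: [0.4298, -0.2914, 0.0617]
ee_rot: [3.139, -0.019, 0.098]
wrist_force: [20.6, 3.1, -3.9]
width: 0.0153
finger_force: 30.0
```

servo_tool(
  commands=[0.005, 0.01, 0, 0, 0, 0, 0, 0.005, 0.02, 0, 0, 0, 0, 0, 0.005, 0.03, 0, 0, 0, 0, 0, 0.005, 0.035, 0, 0, 0, 0, 0, 0.005, 0.04, 0, 0, 0, 0, 0, 0.005, 0.044, 0, 0, 0, 0, 0, 0.005, 0.044, 0, 0, 0, 0, 0],
)

```text
time: 16.23
tool_pos: [0.4342, -0.3356, 0.0616]
ee_rot: [3.139, -0.007, 0.097]
wrist_force: [7.1, 1.3, 2.4]
width: 0.0155
finger_force: 30.0
```

servo_tool(
  commands=[0.002, 0.003, 0, 0, 0, 0, 0, 0.002, 0.006, 0, 0, 0, 0, 0, 0.002, 0.009, 0, 0, 0, 0, 0, 0.002, 0.009, 0, 0, 0, 0, 0],
)

```text
time: 16.73
tool_pos: [0.4351, -0.3445, 0.0616]
ee_rot: [3.14, -0.003, 0.097]
wrist_force: [2.5, 1.0, 5.4]
width: 0.0154
finger_force: 30.0
```

servo_tool(
  commands=[0, -0.015, 0, 0, 0, 0, 0, 0, -0.03, 0, 0, 0, 0, 0, 0, -0.045, 0, 0, 0, 0, 0, 0, -0.06, 0, 0, 0, 0, 0, 0, -0.075, 0, 0, 0, 0, 0, 0, -0.081, 0, 0, 0, 0, 0, 0, -0.085, 0, 0, 0, 0, 0, 0, -0.089, 0, 0, 0, 0, 0, 0, -0.089, 0, 0, 0, 0, 0],
)

```text
time: 17.85
tool_pos: [0.4276, -0.2642, 0.0618]
ee_rot: [3.12, -0.005, 0.096]
wrist_force: [8.4, -24.3, -6.3]
width: 0.0154
finger_force: 30.1
```

servo_tool(
  commands=[0, 0.015, 0, 0, 0, 0, 0, 0, 0.03, 0, 0, 0, 0, 0, 0, 0.045, 0, 0, 0, 0, 0, 0, 0.046, 0, 0, 0, 0, 0, 0, 0.046, 0, 0, 0, 0, 0],
)

```text
time: 18.48
tool_pos: [0.431, -0.301, 0.0615]
ee_rot: [3.14, -0.003, 0.097]
wrist_force: [4.7, -0.6, 5.9]
width: 0.0152
finger_force: 30.0
```

servo_tool(
  commands=[0, 0, 0, 0, 0, 0, 0, 0, 0, 0, 0, 0, 0, 0.02, 0, 0, 0, 0, 0, 0, 0.03, 0, 0, 0, 0, 0, 0, 0.04],
)

```text
time: 18.98
tool_pos: [0.4287, -0.3001, 0.0592]
ee_rot: [-3.139, 0.003, 0.097]
wrist_force: [-0.4, -0.1, -0.6]
width: 0.0366
finger_force: 0.0
```

servo_tool(
  commands=[0, 0, -0.03, 0, 0, 0, 0.04, 0, 0, -0.07, 0, 0, 0, 0.04, 0, 0, -0.12, 0, 0, 0, 0.04, 0, 0, -0.17, 0, 0, 0, 0.04, 0, 0, -0.17, 0, 0, 0, 0.04],
)

```text
time: 19.6
tool_pos: [0.4312, -0.3024, 0.2355]
ee_rot: [3.135, -0.006, 0.097]
wrist_force: [-0.5, 0.5, -0.6]
width: 0.0402
finger_force: 0.0
```

Run:
```python
from h import *
s=snapshot("scene"); q=w2pix(s,[[.6236,-.2852,.066],[.6236,-.2852,.086]]); print(q)
im=s["img"][120:235,165:295].copy(); im=cv2.resize(im,None,fx=4.6,fy=4.6,interpolation=cv2.INTER_CUBIC)
for a in q: cv2.circle(im,(int((a[0]-165+.5)*4.6),int((a[1]-120+.5)*4.6)),3,(0,255,0),-1)
cv2.imwrite("pics/tip2.png",im)
print(tl([.5875,.2274,.20],81),robot.get_obs()["joint_positions"].round(2))
```

```text
[[214.5795076  188.03644261]
 [213.91437661 183.50729397]]
(array([ 207.6, -511.4,   31.4]), array([  0.2,  -0. , -75.4])) [-0.72  0.03  1.4  -0.    1.71  0.75]
```

View pics/tip2.png

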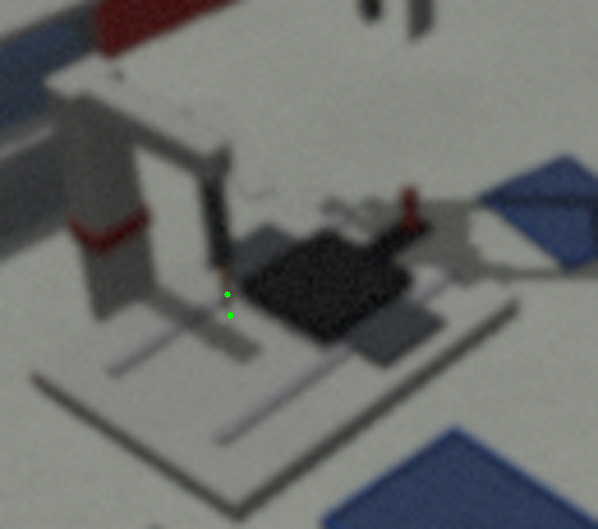

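servo_tool(
  commands=[0.02, -0.05, 0, 0, 0, -8, 0.03, 0.042, -0.105, 0.004, 0, 0, -16, 0.03, 0.064, -0.16, 0.008, 0, 0, -24, 0.03, 0.086, -0.215, 0.012, 0, 0, -32, 0.03, 0.108, -0.27, 0.016, 0, 0, -40, 0.03, 0.13, -0.325, 0.02, 0, 0, -48, 0.03, 0.152, -0.38, 0.024, 0, 0, -56, 0.03, 0.174, -0.435, 0.028, 0, 0, -64, 0.03, 0.196, -0.485, 0.031, 0, 0, -72, 0.03, 0.2075, -0.5115, 0.0315, 0, 0, -75.4, 0.03],
)

```text
time: 20.9
tool_pos: [0.5854, 0.2304, 0.1948]
ee_rot: [-3.135, 0.003, 1.418]
wrist_force: [0.2, -0.0, 0.6]
width: 0.0299
finger_force: 0.0
```

servo_tool(
  commands=[0, 0, 0, 0, 0, 0, 0.03, 0, 0, 0, 0, 0, 0, 0.03, 0, 0, 0, 0, 0, 0, 0.03],
)

```text
time: 21.28
tool_pos: [0.5865, 0.2267, 0.1987]
ee_rot: [-3.141, 0.001, 1.411]
wrist_force: [-0.3, -0.1, -0.5]
width: 0.0297
finger_force: 0.0
```

Run:
```python
from h import *
s=snapshot("top")
im0=s["img"].astype(int); m=(im0[...,2]>1.4*im0[...,1])&(im0[...,2]>60)
k,l,st,c=cv2.connectedComponentsWithStats(m.astype(np.uint8))
for i in range(1,k):
    if 340<c[i][0]<400 and 210<c[i][1]<280: print("red",c[i],st[i],pix2w(s,c[i],.072))
m=(im0.max(2)<70).astype(np.uint8); m[:185]=0; m[250:]=0; m[:,:325]=0; m[:,385:]=0
k,l,st,c=cv2.connectedComponentsWithStats(m)
i=1+st[1:,4].argmax(); b=(l==i).astype(np.uint8); b=cv2.morphologyEx(b,cv2.MORPH_OPEN,np.ones((9,9))); ys,xs=np.nonzero(b)
print(st[i],"bed",pix2w(s,[xs.mean(),ys.mean()],.044),len(xs))
print(tl([.5875,.2274,.039],81))
```

```text
red [360.25 242.25] [358 240   5   5  20] [[ 0.43251997 -0.30249976  0.072     ]]
[342 198  30  29 713] bed [[ 0.53263426 -0.29863891  0.044     ]] 607
(array([  0.8,   0.7, 160. ]), array([-0. ,  0. , -0.2]))
```

servo_tool(
  commands=[0, 0, 0.05, 0, 0, 0, 0.03, 0.001, 0.001, 0.1, 0, 0, 0, 0.03, 0.001, 0.001, 0.13, 0, 0, 0, 0.03, 0.001, 0.001, 0.15, 0, 0, 0, 0.03, 0.001, 0.001, 0.16, 0, 0, 0, 0.03, 0.001, 0.001, 0.16, 0, 0, 0, 0.03, 0.001, 0.001, 0.16, 0, 0, 0, 0.02, 0.001, 0.001, 0.16, 0, 0, 0, 0.01, 0.001, 0.001, 0.16, 0, 0, 0, 0, 0.001, 0.001, 0.16, 0, 0, 0, 0],
)

```text
time: 22.58
tool_pos: [0.5886, 0.2293, 0.0403]
ee_rot: [3.14, -0.001, 1.413]
wrist_force: [-1.5, 0.7, 4.5]
width: 0.0095
finger_force: 29.9
```

servo_tool(
  commands=[0, 0, 0, 0, 0, 0, 0, 0, 0, -0.02, 0, 0, 0, 0, 0, 0, -0.05, 0, 0, 0, 0, 0, 0, -0.1, 0, 0, 0, 0, 0, 0, -0.14, 0, 0, 0, 0, 0, 0, -0.14, 0, 0, 0, 0],
)

```text
time: 23.32
tool_pos: [0.5902, 0.2296, 0.1847]
ee_rot: [3.133, -0.004, 1.413]
wrist_force: [-0.2, 0.1, -0.4]
width: 0.0094
finger_force: 29.9
```

Run:
```python
from h import *
o=robot.get_obs(); print(o["width"],o["finger_force"])
a=np.radians(5.4); u=np.array([np.cos(a),np.sin(a)]); t=np.array([.530,-.294])+(.008-.033)*u
print(t,tl([*t,.17],5.4))
s=snapshot("scene"); big(s,"hold1.png",300,170,140,130,4.5)
```

```text
0.009402494891088572 29.939485788345337
[ 0.50511095 -0.29635271] (array([-532.8,   -1.5,   12.4]), array([ 0.3, -0.5, 75.6]))
```

View pics/hold1.png

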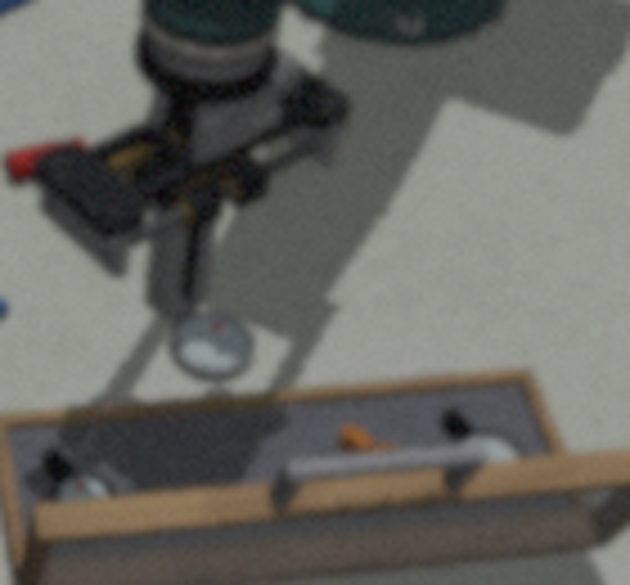

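servo_tool(
  commands=[-0.03, 0, 0, 0, 0, 5, 0, -0.07, 0, 0, 0, 0, 12, 0, -0.12, 0, 0, 0, 0, 20, 0, -0.175, 0, 0, 0, 0, 28, 0, -0.23, 0, 0, 0, 0, 36, 0, -0.285, 0, 0, 0, 0, 44, 0, -0.34, 0, 0.003, 0, 0, 52, 0, -0.395, 0, 0.006, 0, 0, 60, 0, -0.45, -0.001, 0.009, 0, 0, 68, 0, -0.5, -0.0015, 0.012, 0, 0, 75, 0],
)

```text
time: 24.62
tool_pos: [0.506, -0.2657, 0.1639]
ee_rot: [-3.138, 0.004, 0.099]
wrist_force: [0.8, -0.4, -1.2]
width: 0.0098
finger_force: 29.9
```

servo_tool(
  commands=[0, 0.02, 0, 0, 0, 0.5, 0, 0, 0.032, 0, 0, 0, 0.5, 0, 0, 0.032, 0, 0, 0, 0.5, 0, 0, 0.032, 0, 0, 0, 0.5, 0, 0, 0.032, 0, 0, 0, 0.5, 0],
)

```text
time: 25.25
tool_pos: [0.5116, -0.2952, 0.1672]
ee_rot: [-3.141, -0.0, 0.097]
wrist_force: [0.5, -0.4, -0.6]
width: 0.0097
finger_force: 29.9
```

Run:
```python
from h import *
print(tl([.5051,-.2964,.0585],5.4))
```

```text
(array([ -6.6,   0.5, 108.7]), array([-0. , -0. ,  0.2]))
```

servo_tool(
  commands=[-0.006, 0, 0.03, 0, 0, 0, 0, -0.006, 0, 0.06, 0, 0, 0, 0, -0.006, 0, 0.085, 0, 0, 0, 0, -0.006, 0, 0.1, 0, 0, 0, 0, -0.006, 0, 0.107, 0, 0, 0, 0, -0.006, 0, 0.109, 0, 0, 0, 0, -0.006, 0, 0.109, 0, 0, 0, 0],
)

```text
time: 26.12
tool_pos: [0.5058, -0.2974, 0.0589]
ee_rot: [3.141, -0.001, 0.095]
wrist_force: [0.0, -0.3, -0.6]
width: 0.0093
finger_force: 29.9
```

servo_tool(
  commands=[0, 0, 0.0015, 0, 0, 0, 0, 0, 0, 0.0015, 0, 0, 0, 0, 0, 0, 0.0015, 0, 0, 0, 0.016, 0, 0, 0.0015, 0, 0, 0, 0.025, 0, 0, 0.0015, 0, 0, 0, 0.03, 0, 0, -0.02, 0, 0, 0, 0.03, 0, 0, -0.05, 0, 0, 0, 0.03, 0, 0, -0.09, 0, 0, 0, 0.03, -0.05, 0, -0.11, 0, 0, 0, 0.04, -0.08, 0, -0.11, 0, 0, 0, 0.04],
)

```text
time: 27.38
tool_pos: [0.4253, -0.3055, 0.1706]
ee_rot: [3.138, -0.003, 0.095]
wrist_force: [0.1, -1.0, -0.8]
width: 0.0403
finger_force: 0.0
```

Run:
```python
from h import *
s=snapshot("top"); big(s,"bed3.png",300,150,130,110,3)
t=snapshot("scene")
a=s["img"][165:255,310:400]; b=t["img"][150:225,190:290]
f=lambda i:cv2.resize(i,(390,390*i.shape[0]//i.shape[1]),interpolation=cv2.INTER_CUBIC)
A,B=f(a),f(b); h=max(len(A),len(B)); pad=lambda i:cv2.copyMakeBorder(i,0,h-len(i),0,8,cv2.BORDER_CONSTANT)
cv2.imwrite("pics/bed3.png",np.hstack([pad(A),pad(B)]))
np.savez("s3.npz",**{n+"_"+k:v for n,S in(("top",s),("scene",t)) for k,v in S.items()})
```

```text
(no output)
```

View pics/bed3.png

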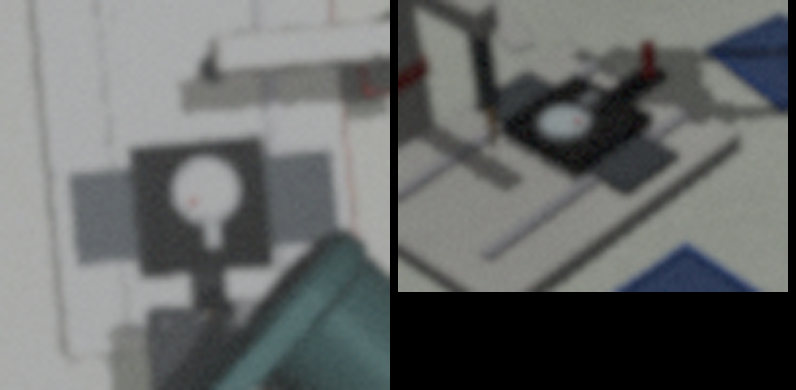

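Run:
```python
from h import *
D=np.load("s3.npz"); S={n:{k:D[n+"_"+k] for k in["img","camera_matrix","extrinsics","k1"]} for n in["top","scene"]}
s=S["top"]
(p,c),m=fitlens(s,(310+206/4.333,165+190/4.333),.05,.041,.1,np.array([45,45,45.]),60,17); print(p[:2].round(4),np.degrees(p[2]).round(2),round(c,3),m.sum())
cv2.imwrite("m.png",m*255)
dot=box(*p,[[-.007,.010,.048]])[0]; tip=np.array([.6238,-.2854]); a=np.radians(5.4)
M=np.array([[np.cos(a),np.sin(a)],[-np.sin(a),np.cos(a)]]); print("dot",dot,"move in meter axes",M@(tip-dot[:2]))
# direct dot
im=s["img"].astype(float); r=im[...,2]-im[...,1]; r[m==0]=0; r=np.clip(r-8,0,None); ys,xs=np.mgrid[:420,:560]
px=[(r*xs).sum()/r.sum(),(r*ys).sum()/r.sum()]; print("dot img",px,pix2w(s,px,.048),r.sum())
t=S["scene"]; im=t["img"].astype(float); r=(im[...,2]-im[...,1]); r[:]=np.where((np.abs(xs-237)<5)&(np.abs(ys-181)<4),np.clip(r-10,0,None),0)
px=[(r*xs).sum()/r.sum(),(r*ys).sum()/r.sum()]; print("dot scene",px,pix2w(t,px,.048),r.sum())
print("lens c scene",pix2w(t,[190+(566-398)/3.9,150+121/3.9],.048))
# tip check in top: holder px
print("tip px",w2pix(s,[[.6238,-.2854,.066],[.6238,-.2854,.106],[.6238,-.2854,.196]]))
```

```text
[ 0.5423 -0.2976] 6.89 0.068 226
dot [ 0.53416015 -0.2885398   0.048     ] move in meter axes [ 0.08953751 -0.00530999]
dot img [np.float64(354.2307692307692), np.float64(211.07692307692307)] [[ 0.5332427  -0.28756809  0.048     ]] 13.0
dot scene [np.float64(nan), np.float64(nan)] [[nan nan nan]] 0.0
lens c scene [[ 0.54001315 -0.28882426  0.048     ]]
tip px [[354.2789019  182.66588968]
 [356.33146389 181.24481183]
 [361.35618658 177.76535464]]<stdin>:12: RuntimeWarning: invalid value encountered in scalar divide
```

Run:
```python
from h import *
D=np.load("s3.npz"); S={n:{k:D[n+"_"+k] for k in["img","camera_matrix","extrinsics","k1"]} for n in["top","scene"]}
np.set_printoptions(linewidth=220)
print("top cols 348..370"); g=S["top"]["img"].mean(2).astype(int)
for y in range(171,192): print(y,g[y,348:371])
print("scene cols 205..222"); I=S["scene"]["img"]; g=I.mean(2).astype(int)
for y in range(158,192): print(y,g[y,205:223],(I[y,205:223,2].astype(int)-I[y,205:223,0]))
print(w2pix(S["scene"],[[.6238,-.2854,z] for z in(.066,.086,.12,.196)]))
```

```text
top cols 348..370
171 [170 171 171 169 168 171 171 171 168 169 169 168 166 168 165 166 162 159 160 159 152 153 159]
172 [171 170 169 170 170 169 170 168 170 169 166 165 164 165 165 161 157 155 156 157 159 156 161]
173 [170 170 171 171 169 171 170 170 168 169 160 155 158 162 163 163 160 162 162 165 164 164 166]
174 [170 169 169 171 170 170 170 169 169 161 148 143 153 163 166 167 167 168 168 170 168 168 168]
175 [170 169 170 169 168 171 171 170 165 156 138 133 148 164 168 169 171 170 171 169 170 171 171]
176 [169 170 171 171 169 170 171 169 164 151 131 126 142 161 168 169 170 169 169 169 169 169 169]
177 [171 170 170 169 170 171 168 169 157 138 118 118 142 160 168 169 171 169 170 169 169 170 169]
178 [171 169 170 170 168 168 168 159 140 116  97 110 139 159 166 170 169 167 169 168 168 169 168]
179 [171 170 169 172 171 169 165 151 122  92  82 102 136 155 163 167 163 163 162 162 161 160 160]
180 [169 171 171 170 171 170 162 144 107  79  74  93 123 145 155 153 150 148 145 144 140 139 139]
181 [169 169 169 169 168 167 159 137 103  76  69  82 105 123 129 133 128 125 124 120 119 117 113]
182 
[... 4914 characters left out ...]
  75  61] [ 0  1  0 -1 -1 -2 -1  1  6  7  6  5  4  4  2  2  2  2]
188 [ 73  72  68  69  70  79  97 115 117 119 123 128 132 128 125 114 101  84] [ 0 -3 -1 -2  0  0  3  3  4  5  5  5  5  4  4  3  3  3]
189 [ 71  69  65  70  73  82  92 109 115 119 124 129 135 131 133 128 121 107] [-3 -2 -2  0  1  1  2  3  6  5  5  5  2  3  5  4  3  4]
190 [ 72  67  68  73  77  79  85  94  99 104 115 125 133 131 135 133 130 121] [ 0 -2  2  0  2  1  2  3  3  4  2  4  3  2  3  5  4  4]
191 [ 85  81  80  76  78  78  78  84  84  89 100 113 124 127 131 130 131 131] [0 1 2 2 3 3 5 3 5 4 3 4 5 4 4 4 2 5]
[[214.49816146 188.03640147]
 [213.83228441 183.50729424]
 [212.67549808 175.61357024]
 [209.97230075 157.03780524]]
```

```bash
cat >> h.py <<'E'
def fitbed(s,px,p0,D=.05,z=.041,thr=105,r=14):
    g=s["img"].mean(2); yy,xx=np.mgrid[:420,:560]
    m=((g>thr)&(np.hypot(xx-px[0],yy-px[1])<r)).astype(np.uint8); k,l=cv2.connectedComponents(m)
    m=(l==l[int(px[1]),int(px[0])]).astype(np.float32)
    return fit([(s,m)],lens(D,z),p0),m
E
python3 - <<'E'
from h import *
D=np.load("s3.npz"); S={n:{k:D[n+"_"+k] for k in["img","camera_matrix","extrinsics","k1"]} for n in["top","scene"]}
for n in S:
    px=w2pix(S[n],[[.539,-.294,.048]])[0]
    for thr in (90,110,130):
        (p,c),m=fitbed(S[n],px,[.539,-.294,.1],thr=thr); print(n,thr,p[:2].round(4),np.degrees(p[2]).round(1),round(c,3),m.sum(),"dot",box(*p,[[-.007,.01,.048]])[0].round(4))
t=S["scene"]; I=t["img"].astype(int); print((I[176:187,228:243,2]-I[176:187,228:243,1]));
E
```

```text
top 90 [ 0.543  -0.2973] 10.0 0.145 257.0 dot [ 0.5344 -0.2887  0.048 ]
top 110 [ 0.5422 -0.297 ] 9.2 0.062 219.0 dot [ 0.5337 -0.2882  0.048 ]
top 130 [ 0.5421 -0.2969] 9.2 0.162 183.0 dot [ 0.5336 -0.2881  0.048 ]
scene 90 [ 0.5393 -0.2979] 19.8 0.379 87.0 dot [ 0.5293 -0.2909  0.048 ]
scene 110 [ 0.535 -0.302] 52.6 0.515 64.0 dot [ 0.5228 -0.3015  0.048 ]
scene 130 [ 0.5333 -0.3065] 13.2 0.736 37.0 dot [ 0.5242 -0.2983  0.048 ]
[[  0  -5  -2  -5  -5  -2  -4  -3  -2  -2  -3  -4  -2  -1  -2]
 [ -4  -4  -5  -6  -6  -7  -5  -7  -5  -2  -2   0  -1   2   3]
 [ -6  -7  -7 -10  -8  -8  -7  -6  -5  -5  -4  -3   0   1   0]
 [ -8  -8  -9  -7  -8  -8  -5  -3  -1  -2  -4  -3  -2   1  -1]
 [ -9  -9  -8  -8  -9  -7  -4   6   7   2  -4  -2  -1  -3  -4]
 [ -8 -10  -9 -10  -8  -7  -5   5   8   1  -2  -2  -5   0   0]
 [ -9  -7 -10 -10  -7  -6  -7  -2  -5  -1  -3  -2   1   0  -2]
 [ -5  -7  -8  -7  -9  -7  -6  -5  -5  -3  -3   0  -2  -3   4]
 [ -6  -5  -5  -7  -7  -4  -5  -6  -5   0  -3   2   1   3   0]
 [ -2  -5  -4  -4  -6  -7  -4  -3  -1  -1   2   0   1   1   1]
 [ -3  -2  -1  -1  -3  -2  -3  -2   3   1   1  -1  -2   0   2]]
```

Run:
```python
from h import *
D=np.load("s3.npz"); S={n:{k:D[n+"_"+k] for k in["img","camera_matrix","extrinsics","k1"]} for n in["top","scene"]}
print(pix2w(S["scene"],[235.6,180.5],.048))
I=S["top"]["img"].astype(int); print(I[206:216,348:362,2]-I[206:216,348:362,1])
print(w2pix(S["scene"],[[.5308,-.285,.048]]),w2pix(S["top"],[[.5308,-.285,.048]]))
```

```text
[[ 0.53164607 -0.2847582   0.048     ]]
[[-2 -1 -2 -1 -2 -1 -3 -1 -1 -1  0 -2 -1 -2]
 [ 1 -2 -3 -2 -1 -2  0  0 -1  0 -1  0 -1 -2]
 [-1 -2 -2 -2 -1  0  1  0 -1 -1 -1 -1 -1 -1]
 [-3 -2 -2 -3 -1  1  2  1  0 -1 -1  0  0 -2]
 [ 0  0 -2 -2  0  3  9  6  2 -1  0 -1 -2 -1]
 [-2 -3  0 -1  2  7 15 11  3 -1  0 -1 -1 -1]
 [ 0  0 -3 -2  1  6 10  6  1 -1 -2 -2  0  0]
 [ 0 -2 -3 -2 -2  1  2  1  1 -1 -1  0 -2 -3]
 [-1 -2 -2  0 -2 -1 -2  0 -1  0 -1  0 -2 -2]
 [ 0  2 -2 -1 -2 -2 -2 -2 -3  0 -2 -2 -3 -2]]
[[235.73869851 180.36704477]] [[353.44630455 211.82670357]]
```

servo_tool(
  commands=[0.0065, -0.003, 0.02, 0, 0, 0, 0.04, 0.0065, -0.003, 0.05, 0, 0, 0, 0.04, 0.0065, -0.003, 0.08, 0, 0, 0, 0.04, 0.0065, -0.003, 0.1, 0, 0, 0, 0.04, 0.0065, -0.003, 0.1105, 0, 0, 0, 0.04, 0.0065, -0.003, 0.1105, 0, 0, 0, 0.04, 0.0065, -0.003, 0.1105, 0, 0, 0, 0.03, 0.0065, -0.003, 0.1105, 0, 0, 0, 0.02, 0.0065, -0.003, 0.1105, 0, 0, 0, 0.018, 0.0065, -0.003, 0.1105, 0, 0, 0, 0.01],
)

```text
time: 28.72
tool_pos: [0.4321, -0.3011, 0.0581]
ee_rot: [3.141, -0.001, 0.095]
wrist_force: [0.4, -0.3, 1.1]
width: 0.0149
finger_force: 30.0
```

servo_tool(
  commands=[0, 0, 0, 0, 0, 0, 0, 0, 0, 0, 0, 0, 0, 0, 0, 0, 0, 0, 0, 0, 0],
)

```text
time: 29.1
tool_pos: [0.432, -0.3011, 0.058]
ee_rot: [3.141, -0.001, 0.095]
wrist_force: [0.2, 0.7, 3.6]
width: 0.015
finger_force: 30.0
```

servo_tool(
  commands=[0.006, 0.0005, 0, 0, 0, 0, 0, 0.015, 0.0015, 0, 0, 0, 0, 0, 0.025, 0.0025, 0, 0, 0, 0, 0, 0.036, 0.0037, 0, 0, 0, 0, 0, 0.047, 0.0048, 0, 0, 0, 0, 0, 0.058, 0.006, 0, 0, 0, 0, 0, 0.069, 0.007, 0, 0, 0, 0, 0, 0.079, 0.0082, 0, 0, 0, 0, 0, 0.087, 0.009, 0, 0, 0, 0, 0, 0.0915, 0.0095, 0, 0, 0, 0, 0],
)

```text
time: 30.35
tool_pos: [0.5241, -0.3016, 0.058]
ee_rot: [-3.141, 0.0, 0.095]
wrist_force: [-2.0, 0.7, 5.3]
width: 0.0154
finger_force: 30.0
```

servo_tool(
  commands=[0, 0, 0, 0, 0, 0, 0, 0, 0, 0, 0, 0, 0, 0, 0, 0, 0, 0, 0, 0, 0, 0, 0, 0, 0, 0, 0, 0],
)

```text
time: 30.85
tool_pos: [0.5243, -0.3017, 0.0579]
ee_rot: [3.141, -0.001, 0.095]
wrist_force: [0.7, 2.1, 4.3]
width: 0.0155
finger_force: 30.0
```

```bash
cat > chk.py <<'E'
from h import *
T=[.6233,-.2856]
for n in["scene","top"]:
    s=snapshot(n); q=w2pix(s,[[*T,.048],[*T,.066]]); I=s["img"].astype(int); x,y=q[0].round().astype(int)
    r=I[...,2]-I[...,1]; w=r[y-6:y+7,x-7:x+8]; print(n,"expect dot",q[0].round(1),"tip",q[1].round(1),"x0",x-7,"y0",y-6); print(w)
    if n=="scene": r2=(I[...,2]-I[...,0])[y-12:y+1,x-7:x+8]; print("r-b from row",y-12); print(r2); np.save("scn.npy",s["img"])
    else: np.save("top.npy",s["img"])
print(robot.get_obs()["tool_pos"])
E
python3 chk.py
```

```text
scene expect dot [215.2 192. ] tip [214.6 187.9] x0 208 y0 186
[[ -4  -1  -1  -2   1   4   9   6   1  -2  -2  -1  -2   0   1]
 [ -3  -4  -2  -2  -2   1   4   1  -2  -3  -1  -1  -1  -1   1]
 [ -2  -5  -2  -5  -6  -1  -5  -1   0  -3  -2   1  -4  -2  -1]
 [ -3  -5  -5  -7  -6  -6  -5  -5  -6  -4  -4  -2  -2   1   2]
 [ -5  -7  -9  -7  -9  -9  -7  -4  -9  -4  -1   1  -1  -2   2]
 [-10  -7  -9  -8  -7  -7  -6  -3  -5  -5  -5  -2   0   2  -3]
 [ -8  -9  -8  -9 -10  -5  -1   1  -3  -5  -6  -2  -1  -1   3]
 [-10 -10  -9  -8  -9  -8  -6  -3  -4  -4  -4  -2   1   1   1]
 [ -8  -9 -10  -9  -9  -9  -8  -6  -4  -4  -3  -1  -3   1  -3]
 [ -8  -9 -10  -8  -7  -8  -7  -8  -3  -4  -2  -1  -2   2   1]
 [ -6  -6  -7  -7  -7  -5  -6  -4  -3  -1  -1   0  -5   0   5]
 [ -5  -3  -3  -3  -4  -2  -2  -2  -1   0   2   1  -1   2  -1]
 [ -1  -2  -1  -4   0  -3  -2  -2  -1   2   0  -1   1   0   4]]
r-b from row 180
[[  3   2   4   6  10  18  19  11   4   0  -1  -3  -2   1   2]
 [  0   1   3   6  10  15  20  13   3   0  -1  -1  -2   1   2]
 [ -2   1   2   3   7  19  23  15   4   0  -2  -2   2   0   4]
 [ -6  -6  
[... 838 characters left out ...]
-1  -1   0  -1  -1   0   0  -2]
 [ -4  -1   2  -1  -2  -2  -2   0   0  -1   0  -2  -1  -3   0]
 [  3   1  -3  -1  -3  -2  -2   0   2   3   4  -2  -2  -2  -2]
 [ -2  -2  -3  -2  -1  -2  -1   2   7  11   6  -1  -2  -1  -3]
 [  1   1  -2  -2  -3  -3  -1   2   7   9   2  -5  -6  -6  -5]
 [ -1   0  -2   0  -3  -4  -5  -6  -2  -2  -6  -7  -9  -7  -8]
 [  1  -1   0  -1  -3  -2  -2  -4  -6  -8  -9 -10 -10  -7  -7]
 [ -3   0   0  -1  -2  -3  -2  -5  -4  -6  -8  -8  -7  -6  -7]
 [ -2  -2  -2   1   0  -2   1  -3  -1  -3  -4  -5  -4  -5  -5]
 [  0   0  -2  -2  -2  -1   0   0  -1  -1  -2  -4  -1  -2  -4]
 [  1   0  -3  -1   0  -2   1  -3  -2  -1  -2  -2  -3  -4  -3]]
[ 0.52426222 -0.30176883  0.05793813]
```

Dot versus tip agree to about 1–2 mm in both cameras. Hold here for over a second, then shift −1 mm and hold again.

servo_tool(
  commands=[0, 0, 0, 0, 0, 0, 0, 0, 0, 0, 0, 0, 0, 0, 0, 0, 0, 0, 0, 0, 0, 0, 0, 0, 0, 0, 0, 0, 0, 0, 0, 0, 0, 0, 0, 0, 0, 0, 0, 0, 0, 0, 0, 0, 0, 0, 0, 0, 0, 0, 0, 0, 0, 0, 0, 0, 0, 0, 0, 0, 0, 0, 0, 0, 0, 0, 0, 0, 0, 0],
)

```text
time: 32.2
tool_pos: [0.5243, -0.3018, 0.058]
ee_rot: [3.141, -0.001, 0.095]
wrist_force: [1.2, 1.9, 5.0]
width: 0.0153
finger_force: 30.0
```

servo_tool(
  commands=[-0.0015, 0, 0, 0, 0, 0, 0, -0.0015, 0, 0, 0, 0, 0, 0, -0.0015, 0, 0, 0, 0, 0, 0, -0.0015, 0, 0, 0, 0, 0, 0, -0.0015, 0, 0, 0, 0, 0, 0, -0.0015, 0, 0, 0, 0, 0, 0, -0.0015, 0, 0, 0, 0, 0, 0, -0.0015, 0, 0, 0, 0, 0, 0, -0.0015, 0, 0, 0, 0, 0, 0, -0.0015, 0, 0, 0, 0, 0, 0],
)

```text
time: 33.45
tool_pos: [0.5226, -0.302, 0.0579]
ee_rot: [3.141, -0.001, 0.095]
wrist_force: [1.3, 1.5, 5.1]
width: 0.0152
finger_force: 30.0
```

servo_tool(
  commands=[0, 0, 0, 0, 0, 0, 0, 0, 0, 0, 0, 0, 0, 0],
)

```text
time: 33.7
tool_pos: [0.5226, -0.302, 0.0579]
ee_rot: [3.141, -0.001, 0.095]
wrist_force: [1.8, 1.7, 5.3]
width: 0.0154
finger_force: 30.0
```

```bash
python3 chk.py
python3 - <<'E'
import numpy as np,cv2
a=np.load("scn.npy")[165:215,190:240]; b=np.load("top.npy")[165:215,330:380]
cv2.imwrite("pics/read1.png",np.hstack([cv2.resize(i,(395,395),interpolation=cv2.INTER_CUBIC) for i in(a,b)]))
E
```

```text
scene expect dot [215.2 192. ] tip [214.6 187.9] x0 208 y0 186
[[  3   4  -4   2   2   2   6   5  -2  -1  -3  -1  -2  -2  -3]
 [ -5  -2  -1  -3  -2   1   3   3   2  -2  -3   1   0  -2   1]
 [ -5  -5  -4  -4  -5  -4  -2  -1  -2   0  -3  -1  -1  -1  -1]
 [ -4  -6  -9  -7  -8  -7  -6  -7  -5  -5  -2  -1  -1  -1   0]
 [ -7  -7  -8  -8  -8  -8  -6  -6  -4  -5  -5  -2   0   3   1]
 [ -8  -9  -9  -9  -7  -8  -6   0  -2  -3  -4  -5  -4  -1  -1]
 [ -9  -9  -8  -9  -8  -8  -2   0   2  -2  -2   0  -1   0  -3]
 [ -6  -9 -10  -9  -9  -9  -8  -2  -2  -4  -1  -3   0  -1   3]
 [ -7  -8  -9 -10 -10  -8  -4  -7  -5  -2   0   1  -1   4   1]
 [ -8  -8  -6  -9  -8  -8  -5  -6  -3  -4  -4   0   3   2  -3]
 [ -4  -4  -7  -6  -5  -6  -5  -4  -2  -3  -3   0   2  -2  -1]
 [ -2  -4  -2  -4  -3  -2  -3  -2   0  -2  -1   1   1  -1  -2]
 [  0  -1   0  -2  -2   0   2   1  -2   1  -1   2  -1   0  -4]]
r-b from row 180
[[  2   4   4   5   8  15  20  10   3   1  -3  -1  -2   0   1]
 [ -2   3   1   4   9  16  23  10   5   2   1  -3   0   0   1]
 [ -4   0   2   3   9  18  21  19   4   0  -2  -1   0   2   3]
 [ -6  -4  
[... 838 characters left out ...]
-1   0  -3  -2  -1  -1  -1  -2]
 [ -4  -1  -1  -2  -3  -2  -1  -2  -1  -2  -1   0   2   0   0]
 [ -1  -2   1  -1  -2  -3  -2  -2   1   1   2  -2  -2  -1  -2]
 [ -1   0  -3  -3  -4  -3  -2   0   2   7   5   0  -3  -3  -5]
 [  0  -2  -1  -1  -3  -4  -1   2   9  13   8  -4  -4  -5  -5]
 [  0  -2  -1  -3  -1  -4  -4   1   9   7  -1  -6  -9  -9  -9]
 [  0  -1  -1   1  -2  -3  -3  -1  -2  -4  -6  -9  -9  -9 -10]
 [  0   0  -1  -1  -1  -2  -3  -2  -5  -8  -7  -7  -9  -8  -5]
 [  0   0  -1   0  -2  -1  -2  -3  -2  -7  -6  -6  -5  -6  -5]
 [  0   1  -1   0   0  -4  -2  -3  -4  -5  -5  -4  -2  -3  -3]
 [  2  -1  -2  -1  -1  -4  -2  -2  -3  -1  -1  -3  -3  -4  -2]]
[ 0.52261433 -0.30195284  0.05792735]
```

View pics/read1.png

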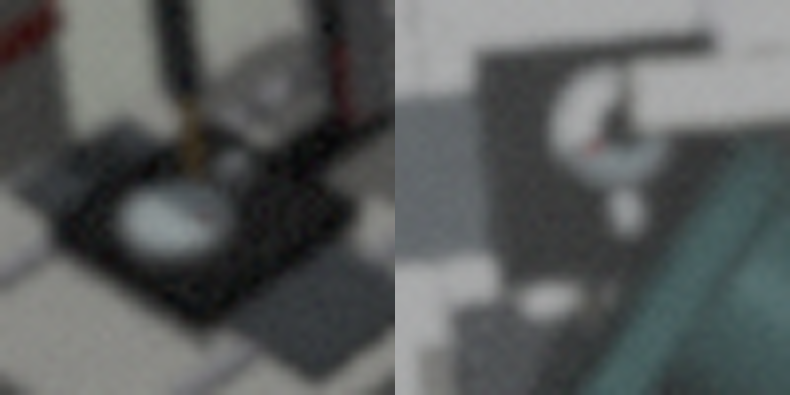

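Tip end at (193,178) and dot at (200,216) in the scene crop, as expected for the dot right below the tip. The top crop agrees. Draw the carriage back and pick the grey lens.

servo_tool(
  commands=[-0.006, -0.0005, 0, 0, 0, 0, 0, -0.015, -0.0015, 0, 0, 0, 0, 0, -0.025, -0.0025, 0, 0, 0, 0, 0, -0.036, -0.0037, 0, 0, 0, 0, 0, -0.047, -0.0048, 0, 0, 0, 0, 0, -0.058, -0.006, 0, 0, 0, 0, 0, -0.069, -0.007, 0, 0, 0, 0, 0, -0.079, -0.0082, 0, 0, 0, 0, 0, -0.086, -0.009, 0, 0, 0, 0, 0, -0.0895, -0.0095, 0, 0, 0, 0, 0],
)

```text
time: 35.05
tool_pos: [0.4319, -0.3015, 0.058]
ee_rot: [3.14, -0.002, 0.094]
wrist_force: [8.1, -1.4, 3.3]
width: 0.0147
finger_force: 30.0
```

servo_tool(
  commands=[0, 0, 0, 0, 0, 0, 0, 0, 0, 0, 0, 0, 0, 0.02, 0, 0, 0, 0, 0, 0, 0.03, 0, 0, 0, 0, 0, 0, 0.03, 0, 0, -0.03, 0, 0, 0, 0.03, 0, 0, -0.06, 0, 0, 0, 0.03, 0, 0, -0.06, 0, 0, 0, 0.03],
)

```text
time: 35.92
tool_pos: [0.4334, -0.302, 0.1197]
ee_rot: [3.138, -0.003, 0.095]
wrist_force: [-0.4, -0.3, -0.4]
width: 0.03
finger_force: 0.0
```

Run:
```python
from h import *
print(tl([.506,-.297,.12],5.4),tl([.506,-.297,.0585],5.4))
t=snapshot("scene");I=t["img"].astype(int); r=I[...,2]-I[...,1]; print(r[176:186,229:243])
```

```text
(array([72.7,  2. , -0.1]), array([ 0.2, -0.2,  0.1])) (array([72.5,  1.8, 61.4]), array([ 0.2, -0.2,  0.1]))
[[ -1  -4  -5  -3  -3  -3  -4  -3  -2  -1  -2  -1   0   0]
 [ -7  -4  -6  -5  -6  -6  -5  -5  -4  -4   0  -1  -3  -1]
 [ -7  -7  -8  -7  -7  -7  -5  -5  -5  -3  -2  -2  -3  -2]
 [ -8  -9  -8  -8  -7  -5  -3  -1  -2  -2  -3  -4   1   2]
 [ -8  -9  -9  -9  -8  -4   3   6   0  -3  -1  -3  -3   3]
 [-10  -9 -10  -8  -9  -6   3   7   1  -1  -3  -2  -2   2]
 [-10  -9  -7  -8  -8  -6  -2   0  -4  -2  -2  -3   2   1]
 [ -9  -8  -9  -8  -9  -7  -3  -4  -4  -1  -4   0  -5  -1]
 [ -6  -5  -6  -8  -8  -6  -4  -4  -2  -2  -1   1   8   1]
 [ -5  -4  -5  -4  -3  -3  -2   0   0   1  -1   3   5   1]]
```

servo_tool(
  commands=[0.04, 0.001, 0, 0, 0, 0, 0.03, 0.0725, 0.002, 0, 0, 0, 0, 0.03, 0.0725, 0.002, 0, 0, 0, 0, 0.03, 0.0725, 0.002, 0.03, 0, 0, 0, 0.03, 0.0725, 0.002, 0.05, 0, 0, 0, 0.03, 0.0725, 0.002, 0.0615, 0, 0, 0, 0.03, 0.0725, 0.002, 0.0615, 0, 0, 0, 0.03, 0.0725, 0.002, 0.0615, 0, 0, 0, 0.015, 0.0725, 0.002, 0.0615, 0, 0, 0, 0.005, 0.0725, 0.002, 0.0615, 0, 0, 0, 0],
)

```text
time: 37.22
tool_pos: [0.5051, -0.2965, 0.0569]
ee_rot: [3.14, -0.001, 0.095]
wrist_force: [-0.6, 0.1, 1.6]
width: 0.0096
finger_force: 30.0
```

servo_tool(
  commands=[0, 0, 0, 0, 0, 0, 0, 0, 0, 0, 0, 0, 0, 0, 0, 0, -0.02, 0, 0, 0, 0, 0, 0, -0.05, 0, 0, 0, 0, 0, 0, -0.09, 0, 0, 0, 0, 0, 0, -0.1, 0, 0, 0, 0, 0, 0, -0.1, 0, 0, 0, 0],
)

```text
time: 38.1
tool_pos: [0.5047, -0.296, 0.1556]
ee_rot: [-3.142, -0.0, 0.095]
wrist_force: [-0.3, 0.3, -1.1]
width: 0.0099
finger_force: 30.0
```

Run:
```python
from h import *
print(tl([.587,.008,.14],1.3),robot.get_obs()["width"],robot.get_obs()["finger_force"])
```

```text
(array([ 110.9, -294.8,   15.6]), array([-0. , -0. ,  4.2])) 0.009907151950154203 29.96765524148941
```

servo_tool(
  commands=[0.005, -0.03, 0, 0, 0, 0, 0, 0.015, -0.07, 0, 0, 0, 1, 0, 0.03, -0.115, 0, 0, 0, 2, 0, 0.05, -0.16, 0, 0, 0, 3, 0, 0.07, -0.205, 0, 0, 0, 4, 0, 0.09, -0.25, 0.005, 0, 0, 4.2, 0, 0.105, -0.28, 0.01, 0, 0, 4.2, 0, 0.111, -0.295, 0.0155, 0, 0, 4.2, 0, 0.111, -0.295, 0.0155, 0, 0, 4.2, 0, 0.111, -0.295, 0.0155, 0, 0, 4.2, 0],
)

```text
time: 39.35
tool_pos: [0.5866, 0.007, 0.1399]
ee_rot: [3.141, 0.001, 0.021]
wrist_force: [-1.0, -0.1, -0.6]
width: 0.0098
finger_force: 30.0
```

servo_tool(
  commands=[0, 0, 0, 0, 0, 0, 0, 0, 0, 0.04, 0, 0, 0, 0, 0, 0, 0.08, 0, 0, 0, 0, 0, 0, 0.105, 0, 0, 0, 0, 0, 0, 0.114, 0, 0, 0, 0, 0, 0, 0.118, 0, 0, 0, 0, 0, 0, 0.118, 0, 0, 0, 0],
)

```text
time: 40.22
tool_pos: [0.588, 0.0079, 0.0237]
ee_rot: [3.141, -0.002, 0.022]
wrist_force: [-0.8, -0.1, -0.1]
width: 0.0099
finger_force: 30.0
```

servo_tool(
  commands=[0, 0, 0.002, 0, 0, 0, 0, 0, 0, 0.0035, 0, 0, 0, 0, 0, 0, 0.0035, 0, 0, 0, 0, 0, 0, 0.0035, 0, 0, 0, 0.016, 0, 0, 0.0035, 0, 0, 0, 0.025, 0, 0, 0.0035, 0, 0, 0, 0.03, 0, 0, -0.02, 0, 0, 0, 0.03, 0, 0, -0.06, 0, 0, 0, 0.03, 0, 0, -0.12, 0, 0, 0, 0.03, 0, 0, -0.18, 0, 0, 0, 0.03],
)

```text
time: 41.48
tool_pos: [0.5867, 0.0082, 0.2037]
ee_rot: [-3.141, 0.001, 0.022]
wrist_force: [0.3, -0.7, -0.0]
width: 0.0298
finger_force: 0.0
```

servo_tool(
  commands=[-0.05, 0.03, 0, 0, 0, 0, 0.03, -0.1, 0.06, 0, 0, 0, 0, 0.03, -0.15, 0.09, 0, 0, 0, 0, 0.03, -0.2, 0.12, 0, 0, 0, 0, 0.03, -0.25, 0.15, 0, 0, 0, 0, 0.03, -0.25, 0.15, 0, 0, 0, 0, 0.03],
)

```text
time: 42.22
tool_pos: [0.3383, -0.1488, 0.2027]
ee_rot: [3.14, -0.001, 0.016]
wrist_force: [-0.2, -0.3, 0.3]
width: 0.0303
finger_force: 0.0
```

Run:
```python
from h import *
s=snapshot("top"); t=snapshot("scene")
np.savez("s4.npz",**{n+"_"+k:v for n,S in(("top",s),("scene",t)) for k,v in S.items()})
bg=np.array([110,105,104.])
g=np.abs(s["img"].astype(float)-bg).max(2)
for d in spotter.trace("black50",s): 
    if d["conf"]>.2: ys,xs=np.nonzero(d["region"]); print("spot",d["conf"],d["box"],xs.mean(),ys.mean())
# glass blob + dark tab, near black50
px=np.array([115+165/4.6,145+440/4.6]); yy,xx=np.mgrid[:420,:560]; near=np.hypot(xx-px[0],yy-px[1])<18
G=s["img"].mean(2); 
b=near&(G>125)&(np.hypot(xx-px[0],yy-px[1])<11); c=[xx[b].mean(),yy[b].mean()]; print("glass",c,b.sum(),pix2w(s,c,.031))
w=np.where(near&(xx>px[0]+6),np.clip(88-G,0,None),0); c2=[(w*xx).sum()/w.sum(),(w*yy).sum()/w.sum()]; print("dark tab",c2,w.sum(),pix2w(s,c2,.037))
A=s["img"][222:262,134:184]; B=s["img"][168:218,248:308]; 
im=np.hstack([cv2.resize(A,(395,316),interpolation=cv2.INTER_CUBIC),cv2.resize(B,(380,316),interpolation=cv2.INTER_CUBIC)]); cv2.imwrite("pics/blk.png",im)
```

```text
spot 0.74 [142.6, 233.9, 21.9, 12.1] 151.64851485148515 240.14356435643563
glass [np.float64(150.4033613445378), np.float64(240.1344537815126)] 119 [[0.43647233 0.37876453 0.031     ]]
dark tab [np.float64(159.75691411935952), np.float64(242.6681222707424)] 228.99999999999997 [[0.42841049 0.34612776 0.037     ]]
```

View pics/blk.png

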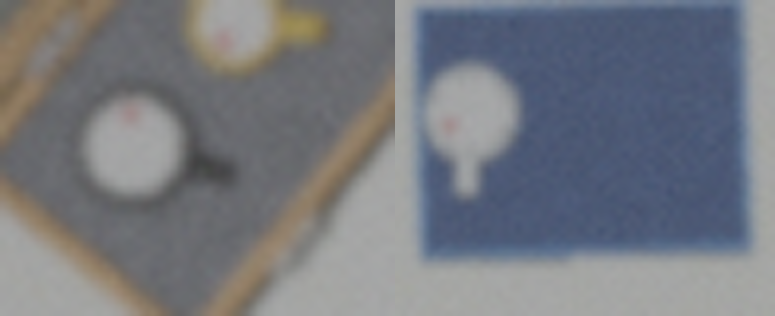

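Run:
```python
from h import *
D=np.load("s4.npz"); S={n:{k:D[n+"_"+k] for k in["img","camera_matrix","extrinsics","k1"]} for n in["top","scene"]}
s=S["top"]
for z in(.004,.012):
    (p,c),m=fitlens(s,(260.2,186),.05,z,0,np.array([110,78,70.]),40,15); print(z,p.round(4),round(c,3),m.sum())
t=S["scene"]; I=t["img"].astype(int)
px=w2pix(t,[[.62,.02,.011]])[0]; print(px); m=((I[...,2]>85)).astype(np.uint8); x,y=px.round().astype(int)
print(I[y-12:y+13:1,x-16:x+17,2])
q=pix2w(s,[[251.6,205],[303.3,205]],.012); print(q)
print(tl([.4285,.3468,.15],76))
```

```text
0.004 [0.62   0.0235 0.002 ] 0.389 332
0.012 [0.6198 0.0234 0.0089] 0.385 332
[276.75575879 244.58882515]
[[ 47  47  48  49  43  49  45  45  49  46  45  47  49  47  47  45  49  50
   45  47  49  52  48  48  47  49  43  48  46  43  36  43  52]
 [ 49  48  44  43  42  44  42  49  46  48  44  47  44  49  46  47  47  49
   54  49  47  45  49  48  48  47  50  47  45  42  39  40  37]
 [ 48  47  45  48  43  48  45  43  45  46  49  48  45  47  44  46  46  50
   47  51  48  47  44  52  49  51  53  55  50  44  42  46  40]
 [ 46  45  46  44  47  49  44  47  43  46  48  49  48  50  46  49  46  49
   48  48  49  46  45  50  50  59  60  62  54  47  42  47  49]
 [ 46  44  47  47  48  47  45  48  42  47  47  46  45  44  48  46  48  46
   47  53  49  48  51  58  66  75  77  76  61  54  49  48  47]
 [ 43  46  43  50  44  45  44  47  52  45  49  46  47  44  46  52  53  51
   49  49  50  49  56  71  82  87  88  80  69  56  43  46  48]
 [ 43  47  44  46  44  45  46  49  47  46  53  51  52  51  57  61  67  72
   66  64  60  60  67  79  88  90  82  70  57  52  47  48  49]
 [ 47  47  46  48  43  47  47  48  
[... 1874 characters left out ...]
141 143]
 [ 80  56  36  34  42  47  42  49  48  46  47  45  50  49  50  44  44  41
   35  37  55  78 102 120 134 139 140 139 140 138 141 141 143]
 [115  92  65  47  32  39  41  45  45  42  49  43  42  47  47  42  38  37
   37  55  83 108 127 137 140 138 143 142 142 143 143 143 142]
 [133 123  96  71  48  35  33  43  43  45  48  45  49  40  39  33  32  41
   60  88 113 128 137 140 141 143 143 140 142 142 143 144 143]
 [142 138 123 101  81  56  39  36  34  45  47  44  41  40  34  33  46  67
   94 115 133 138 144 145 141 144 140 140 141 144 144 141 140]]
[[ 0.55436158  0.04697002  0.012     ]
 [ 0.55486583 -0.12434535  0.012     ]]
(array([  98.3, -491.7,   52.8]), array([  0. ,  -0.1, -74.7]))
```

servo_tool(
  commands=[0.01, -0.05, 0, 0, 0, -8, 0.03, 0.02, -0.1, 0, 0, 0, -16, 0.03, 0.03, -0.15, 0, 0, 0, -24, 0.03, 0.04, -0.205, 0, 0, 0, -32, 0.03, 0.05, -0.26, 0, 0, 0, -40, 0.03, 0.06, -0.315, 0, 0, 0, -48, 0.03, 0.07, -0.37, 0.01, 0, 0, -56, 0.03, 0.085, -0.43, 0.02, 0, 0, -64, 0.03, 0.095, -0.475, 0.04, 0, 0, -72, 0.03, 0.098, -0.4915, 0.0525, 0, 0, -74.7, 0.03],
)

```text
time: 43.62
tool_pos: [0.4264, 0.3499, 0.1475]
ee_rot: [-3.139, 0.002, 1.333]
wrist_force: [-0.6, -0.2, 0.1]
width: 0.0303
finger_force: 0.0
```

servo_tool(
  commands=[0, 0, 0, 0, 0, 0, 0.03, 0, 0, 0, 0, 0, 0, 0.03, 0, 0, 0, 0, 0, 0, 0.03],
)

```text
time: 44.0
tool_pos: [0.4282, 0.3454, 0.1514]
ee_rot: [3.14, -0.001, 1.324]
wrist_force: [0.7, 0.2, 0.0]
width: 0.03
finger_force: 0.0
```

Run:
```python
from h import *
D=np.load("s4.npz"); S={n:{k:D[n+"_"+k] for k in["img","camera_matrix","extrinsics","k1"]} for n in["top","scene"]}
print(tl([.4285,.3468,.0395],76))
for n,px in(("scene",(275,243.5)),("top",(260.2,186))):
    t=S[n]; I=t["img"][...,2].astype(int); yy,xx=np.mgrid[:420,:560]
    m=((I>92)&(np.hypot(xx-px[0],yy-px[1])<(9 if n=="scene" else 10)))
    if n=="top": m&=~((yy>191)&(np.abs(xx-260)<4))
    ys,xs=np.nonzero(m); print(n,xs.mean(),ys.mean(),pix2w(t,[xs.mean(),ys.mean()],.011),m.sum())
t=S["top"]; print(t["img"][185:188,245:275,2])
```

```text
(array([  1.3,  -0.3, 111.9]), array([ 0.1, -0.1, -0.2]))
scene 277.4347826086956 245.16521739130434 [[0.62019382 0.0232908  0.011     ]] 115
top 259.00452488687785 184.99095022624434 [[0.62115371 0.02276749 0.011     ]] 221
[[165 165 164 164 161 151 132 130 152 162 163 164 165 164 163 163 165 164
  166 162 162 145 120  87  79  78  75  74  77  77]
 [164 165 164 164 160 150 129 132 151 162 162 162 163 164 166 165 167 165
  164 163 161 149 119  90  82  76  72  77  77  74]
 [166 164 163 165 162 151 132 128 147 159 160 160 163 163 168 166 165 166
  166 163 156 145 114  88  76  76  76  77  76  76]]
```

servo_tool(
  commands=[0.001, 0, 0.04, 0, 0, 0, 0.03, 0.001, 0, 0.08, 0, 0, 0, 0.03, 0.001, 0, 0.1, 0, 0, 0, 0.03, 0.001, 0, 0.112, 0, 0, 0, 0.03, 0.001, 0, 0.112, 0, 0, 0, 0.03, 0.001, 0, 0.112, 0, 0, 0, 0.03, 0.001, 0, 0.112, 0, 0, 0, 0.015, 0.001, 0, 0.112, 0, 0, 0, 0.005, 0.001, 0, 0.112, 0, 0, 0, 0, 0.001, 0, 0.112, 0, 0, 0, 0],
)

```text
time: 45.25
tool_pos: [0.4282, 0.3475, 0.0386]
ee_rot: [3.141, -0.001, 1.326]
wrist_force: [-0.2, 0.3, 3.5]
width: 0.0096
finger_force: 30.0
```

servo_tool(
  commands=[0, 0, 0, 0, 0, 0, 0, 0, 0, -0.02, 0, 0, 0, 0, 0, 0, -0.05, 0, 0, 0, 0, 0, 0, -0.1, 0, 0, 0, 0, 0, 0, -0.14, 0, 0, 0, 0, 0, 0, -0.14, 0, 0, 0, 0],
)

```text
time: 46.0
tool_pos: [0.4297, 0.3484, 0.1819]
ee_rot: [3.136, -0.006, 1.326]
wrist_force: [0.4, -1.0, -0.3]
width: 0.0095
finger_force: 30.0
```

Run:
```python
from h import *
o=robot.get_obs(); print(o["width"],o["finger_force"],tl([.5055,-.2970,.17],5.4))
```

```text
0.009463763592449128 29.95057761669159 (array([-607.7,  230.1,    9.6]), array([ 0.1, -0.5, 70.6]))
```

servo_tool(
  commands=[-0.03, 0.011, 0, 0, 0, 4, 0, -0.075, 0.028, 0, 0, 0, 9, 0, -0.13, 0.049, 0, 0, 0, 16, 0, -0.185, 0.07, 0, 0, 0, 23, 0, -0.24, 0.091, 0, 0, 0, 30, 0, -0.295, 0.112, 0, 0, 0, 37, 0, -0.35, 0.133, 0, 0, 0, 44, 0, -0.405, 0.154, 0, 0, 0, 51, 0, -0.46, 0.174, 0.005, 0, 0, 58, 0, -0.51, 0.193, 0.0095, 0, 0, 64, 0],
)

```text
time: 47.25
tool_pos: [0.4902, -0.196, 0.1658]
ee_rot: [-3.139, 0.003, 0.204]
wrist_force: [0.1, 0.3, 0.4]
width: 0.0096
finger_force: 30.0
```

servo_tool(
  commands=[-0.004, 0.045, 0, 0, 0, 3, 0, -0.008, 0.09, 0, 0, 0, 6.6, 0, -0.0095, 0.104, 0, 0, 0, 6.6, 0, -0.0095, 0.104, 0, 0, 0, 6.6, 0, -0.0095, 0.104, 0, 0, 0, 6.6, 0],
)

```text
time: 47.88
tool_pos: [0.5035, -0.2965, 0.1678]
ee_rot: [-3.14, 0.001, 0.095]
wrist_force: [0.6, 0.0, -1.0]
width: 0.0097
finger_force: 30.0
```

Run:
```python
from h import *
print(tl([.5055,-.2970,.0563],5.4))
```

```text
(array([  2. ,   0.9, 111.5]), array([-0.1,  0. ,  0.1]))
```

servo_tool(
  commands=[0.002, 0.001, 0.03, 0, 0, 0, 0, 0.002, 0.001, 0.06, 0, 0, 0, 0, 0.002, 0.001, 0.085, 0, 0, 0, 0, 0.002, 0.001, 0.1, 0, 0, 0, 0, 0.002, 0.001, 0.108, 0, 0, 0, 0, 0.002, 0.001, 0.1115, 0, 0, 0, 0, 0.002, 0.001, 0.1115, 0, 0, 0, 0],
)

```text
time: 48.75
tool_pos: [0.5061, -0.2991, 0.0576]
ee_rot: [3.141, -0.001, 0.094]
wrist_force: [0.1, -0.1, 0.3]
width: 0.0097
finger_force: 30.0
```

servo_tool(
  commands=[0, 0, 0.0005, 0, 0, 0, 0, 0, 0, 0.0005, 0, 0, 0, 0, 0, 0, 0.0005, 0, 0, 0, 0.016, 0, 0, 0.0005, 0, 0, 0, 0.025, 0, 0, 0.0005, 0, 0, 0, 0.03, 0, 0, -0.02, 0, 0, 0, 0.03, 0, 0, -0.05, 0, 0, 0, 0.03, 0, 0, -0.09, 0, 0, 0, 0.03, -0.05, -0.002, -0.11, 0, 0, 0, 0.04, -0.073, -0.0025, -0.11, 0, 0, 0, 0.04],
)

```text
time: 50.0
tool_pos: [0.4324, -0.3041, 0.1698]
ee_rot: [3.138, -0.003, 0.093]
wrist_force: [0.6, -0.1, 0.1]
width: 0.0396
finger_force: 0.0
```

Run:
```python
from h import *
o=robot.get_obs(); print(o["tool_pos"],o["width"])
T=[.6233,-.2856]
yy,xx=np.mgrid[:420,:560]
for n,lens_px in(("scene",None),("top",None)):
    s=snapshot(n); c=w2pix(s,[[.538,-.2938,.048]])[0]; I=s["img"].astype(int); r=I[...,2]-I[...,1]
    d=np.where(np.hypot(xx-c[0],yy-c[1])<(9),r,-99).astype(float); bg=np.median(r[np.hypot(xx-c[0],yy-c[1])<8])
    j=np.unravel_index(d.argmax(),d.shape); w=np.where((abs(xx-j[1])<3)&(abs(yy-j[0])<3),np.clip(r-bg-4,0,None),0)
    px=[(w*xx).sum()/w.sum(),(w*yy).sum()/w.sum()]; print(n,c,"dot",px,d.max(),bg,pix2w(s,px,.048)); 
    big(s,n+"b.png",int(c[0])-25,int(c[1])-25,50,50,6)
im=np.hstack([cv2.imread("pics/sceneb.png"),cv2.imread("pics/topb.png")]); cv2.imwrite("pics/blackbed.png",im)
```

```text
[ 0.43240592 -0.30409943  0.16980872] 0.03955482222735418
scene [232.63171462 180.1702335 ] dot [np.float64(240.2), np.float64(176.35)] 5.0 -3.0 [[ 0.50424024 -0.29169972  0.048     ]]
top [356.13537504 209.61839537] dot [np.float64(361.4166666666667), np.float64(206.20238095238096)] 19.0 -1.0 [[ 0.54916097 -0.3110909   0.048     ]]
```

View pics/blackbed.png

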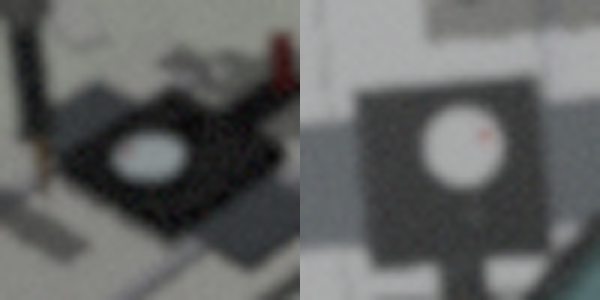

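Run:
```python
from h import *
s=snapshot("scene"); I=s["img"].astype(int); r=I[...,2]-I[...,1]; print(r[175:186,220:236]); print(pix2w(s,[[227.9,180.1]],.048)); t=snapshot("top"); print(pix2w(t,[[360.6,206.95]],.048))
```

```text
[[ -6  -5  -5  -1   0  -3  -2   2   2  -1  -2   2  -1   1  -1   3]
 [ -3  -3  -4  -2  -6  -2   0   0  -5   1  -2  -2  -3  -3  -2  -2]
 [ -4  -5  -3  -4  -5  -5  -5   1  -3  -4  -6  -5  -7  -5  -6  -4]
 [ -3  -6  -2   4   1   1   0   0  -1  -3  -5  -6  -6  -7  -7  -6]
 [ -6   0   2  -4   0   0  -3   4   4   0  -7  -7  -7  -9  -8  -7]
 [ -1   0   3  -1  -2   0  -3   4   5   1  -6  -7  -9 -10  -9  -8]
 [  4   6   1   0  -1  -2  -2  -1  -3  -5  -7  -9  -9  -8  -9  -9]
 [  3   4   3   0   1  -3  -5  -6  -7  -8  -8  -8  -9  -8  -9  -8]
 [ -4   1   5   3  -2  -1  -2  -6  -7  -7  -7  -8  -9  -7  -9  -6]
 [  1  -1  -1  -3  -2  -4  -4  -6  -4  -6  -5  -6  -5  -6  -7  -6]
 [  1  -2  -1  -3   5  -6   0  -3  -5  -3  -5  -3  -3  -3   0  -4]]
[[ 0.54982783 -0.30619268  0.048     ]]
[[ 0.54672065 -0.30841036  0.048     ]]
```

servo_tool(
  commands=[0, -0.003, 0.02, 0, 0, 0, 0.04, 0, -0.003, 0.05, 0, 0, 0, 0.04, 0, -0.003, 0.08, 0, 0, 0, 0.04, 0, -0.003, 0.1, 0, 0, 0, 0.04, 0, -0.003, 0.1105, 0, 0, 0, 0.04, 0, -0.003, 0.1105, 0, 0, 0, 0.04, 0, -0.003, 0.1105, 0, 0, 0, 0.025, 0, -0.003, 0.1105, 0, 0, 0, 0.018, 0, -0.003, 0.1105, 0, 0, 0, 0.01, 0, -0.003, 0.1105, 0, 0, 0, 0],
)

```text
time: 51.45
tool_pos: [0.433, -0.3008, 0.0574]
ee_rot: [3.14, -0.001, 0.093]
wrist_force: [-1.0, -0.7, 2.7]
width: 0.0154
finger_force: 30.0
```

servo_tool(
  commands=[0, 0, 0, 0, 0, 0, 0, 0, 0, 0, 0, 0, 0, 0],
)

```text
time: 51.7
tool_pos: [0.433, -0.3008, 0.0573]
ee_rot: [3.14, -0.001, 0.093]
wrist_force: [0.3, -0.4, 4.7]
width: 0.0154
finger_force: 30.0
```

servo_tool(
  commands=[0.005, -0.001, 0, 0, 0, 0, 0, 0.013, -0.0025, 0, 0, 0, 0, 0, 0.022, -0.0043, 0, 0, 0, 0, 0, 0.031, -0.006, 0, 0, 0, 0, 0, 0.04, -0.0077, 0, 0, 0, 0, 0, 0.049, -0.0094, 0, 0, 0, 0, 0, 0.058, -0.011, 0, 0, 0, 0, 0, 0.067, -0.0128, 0, 0, 0, 0, 0, 0.0735, -0.014, 0, 0, 0, 0, 0, 0.0773, -0.0148, 0, 0, 0, 0, 0],
)

```text
time: 52.95
tool_pos: [0.5083, -0.2791, 0.0573]
ee_rot: [3.14, 0.0, 0.093]
wrist_force: [-1.3, -1.8, 5.1]
width: 0.0156
finger_force: 30.0
```

servo_tool(
  commands=[0, 0, 0, 0, 0, 0, 0, 0, 0, 0, 0, 0, 0, 0, 0, 0, 0, 0, 0, 0, 0],
)

```text
time: 53.32
tool_pos: [0.5088, -0.2789, 0.0573]
ee_rot: [3.14, -0.002, 0.093]
wrist_force: [0.9, -1.3, 5.8]
width: 0.0151
finger_force: 30.0
```

```bash
python3 chk.py
```

```text
scene expect dot [215.2 192. ] tip [214.6 187.9] x0 208 y0 186
[[ -2  -3  -4  -1  -2   2   5   5   1   1  -1  -4  -3   1   1]
 [ -1  -4  -4  -3  -4   2   2   5   5  -3   2   0   1   2   1]
 [ -3  -1  -5  -2  -1   2   7   4   3   1  -4  -2   0  -2  -2]
 [ -3  -1   4   1   0   4   2  -4  -2  -4  -4  -7  -6  -6  -3]
 [ -2  -3   0   0  -2   5  -2  -4  -6  -5  -9  -9  -8  -6  -7]
 [  1  -4   1  -4  -9  -1   0   1  -3  -6  -8  -7  -9  -9  -9]
 [  5   0   2  -8  -3  -2  -1   2   0  -6  -7  -7  -6  -9  -6]
 [ -1  -3  -2  -1  -4  -5  -6  -4  -5  -7  -9  -8  -6 -10 -10]
 [  2  -1  -3  -2  -4  -6  -8  -8  -8  -9 -10  -8  -9 -10  -7]
 [ -1   6  -1   0  -3  -4  -7 -11  -8  -8 -10  -9  -8  -8  -6]
 [ -3  -2  -1  -3  -3  -3  -6  -8  -7  -8  -9  -9  -8  -7  -7]
 [  1  -3   9  -4   0   2  -4  -6  -7  -5  -4  -4  -6  -4  -6]
 [ -1   0  -3   0  -5  -2  -5  -2  -4  -2  -1  -3   0  -1   0]]
r-b from row 180
[[ -4  -4  -3   3  10  20  15   5   1  -1   0  -3  -4  -3  -2]
 [ -3  -4  -4   0   5  16  13   6   0  -3  -1  -2  -3  -2  -2]
 [ -8  -6  -7  -2   0  14  12   3  -1  -2  -4  -3  -4  -1  -2]
 [ -7  -6  
[... 643 characters left out ...]
83.4] tip [354.3 182.8] x0 346 y0 177
[[-3 -1 -1 -2  0  0 -1 -2 -1 -2 -1 -1 -3 -3  0]
 [ 0  0 -2  0  0 -1  0 -1 -1 -3  0  1  0 -1 -1]
 [ 0  0 -3 -2 -1  0  0 -2 -2  2 -2 -2  0  0 -3]
 [-1 -1 -2  1  0 -1 -1 -1 -1  0  0 -4 -1  0  0]
 [-2 -3 -1  0  0  0 -2  0  2  4  0 -2  0 -1 -1]
 [-1  0  0 -1 -2 -3 -2  2  6  8  1  0 -1  0 -3]
 [-1 -1  0 -1 -1 -2 -4  5 10  9  4 -2 -4 -2  0]
 [ 0  0 -1 -2 -2 -5 -5 -1  3  0 -3 -6 -6  0 -3]
 [-1 -2 -1 -1 -3 -4 -7 -7 -7 -8 -6 -7 -3 -2  2]
 [-2 -1  0 -3 -2 -4 -7 -8 -9 -7 -8 -7 -5 -1 -1]
 [-1  0 -2  0 -1 -4 -7 -9 -8 -9 -7 -7 -3  1 -2]
 [-2  1 -1 -3 -1 -3 -5 -7 -6 -9 -5 -4 -4  1 -4]
 [-2 -1 -1 -2 -1 -1 -2 -6 -7 -6 -5 -2 -2  1 -2]]
[ 0.50875644 -0.27885084  0.057278  ]
```

servo_tool(
  commands=[0, 0, 0, 0, 0, 0, 0, 0, 0, 0, 0, 0, 0, 0, 0, 0, 0, 0, 0, 0, 0, 0, 0, 0, 0, 0, 0, 0, 0, 0, 0, 0, 0, 0, 0, 0, 0, 0, 0, 0, 0, 0, 0, 0, 0, 0, 0, 0, 0, 0, 0, 0, 0, 0, 0, 0, 0, 0, 0, 0, 0, 0, 0, 0, 0, 0, 0, 0, 0, 0],
)

```text
time: 54.68
tool_pos: [0.5088, -0.2788, 0.0573]
ee_rot: [3.14, -0.002, 0.093]
wrist_force: [0.8, -1.9, 5.1]
width: 0.0154
finger_force: 30.0
```

servo_tool(
  commands=[0, 0, 0, 0, 0, 0, 0, 0, 0, 0, 0, 0, 0, 0, 0, 0, 0, 0, 0, 0, 0, 0, 0, 0, 0, 0, 0, 0],
)

```text
time: 55.18
tool_pos: [0.5088, -0.2788, 0.0573]
ee_rot: [3.14, -0.002, 0.093]
wrist_force: [0.5, -1.7, 5.2]
width: 0.0154
finger_force: 30.0
```

servo_tool(
  commands=[-0.005, 0.001, 0, 0, 0, 0, 0, -0.013, 0.0025, 0, 0, 0, 0, 0, -0.022, 0.0043, 0, 0, 0, 0, 0, -0.031, 0.006, 0, 0, 0, 0, 0, -0.04, 0.0077, 0, 0, 0, 0, 0, -0.049, 0.0094, 0, 0, 0, 0, 0, -0.058, 0.011, 0, 0, 0, 0, 0, -0.067, 0.0128, 0, 0, 0, 0, 0, -0.073, 0.014, 0, 0, 0, 0, 0, -0.076, 0.0148, 0, 0, 0, 0, 0],
)

```text
time: 56.42
tool_pos: [0.4344, -0.2994, 0.0572]
ee_rot: [-3.141, -0.002, 0.093]
wrist_force: [2.1, 2.2, 6.1]
width: 0.0157
finger_force: 30.0
```

servo_tool(
  commands=[0, 0, 0, 0, 0, 0, 0, 0, 0, 0, 0, 0, 0, 0.02, 0, 0, 0, 0, 0, 0, 0.03, 0, 0, 0, 0, 0, 0, 0.03, 0, 0, -0.03, 0, 0, 0, 0.03, 0, 0, -0.062, 0, 0, 0, 0.03, 0, 0, -0.062, 0, 0, 0, 0.03],
)

```text
time: 57.3
tool_pos: [0.4352, -0.3013, 0.1211]
ee_rot: [3.138, -0.004, 0.093]
wrist_force: [-0.4, 0.1, 0.0]
width: 0.0299
finger_force: 0.0
```

Run:
```python
from h import *
print(tl([.506,-.299,.12],5.4),tl([.506,-.299,.0575],5.4))
s=snapshot("scene"); I=s["img"].astype(int); r=I[...,2]-I[...,1]; print(r[176:184,223:233])
t=snapshot("top"); I=t["img"].astype(int); r=I[...,2]-I[...,1]; print(r[202:211,356:367])
```

```text
(array([70.7,  4.3,  1.4]), array([ 0.2, -0.2, -0. ])) (array([70.4,  4.1, 63.9]), array([ 0.2, -0.2, -0. ]))
[[  1  -1   0  -2   0   0   1   1  -5  -4]
 [ -6  -3  -1   3   0  -1  -3  -4  -4  -4]
 [ -1  -1  -1   2  -2  -2  -4  -7  -7  -7]
 [ -3  -2  -2   3   3   4  -1  -4  -8  -8]
 [  0  -1  -2  -2   7  12   6  -1  -7  -7]
 [  0   1  -2  -1   1   2   1  -6 -10  -9]
 [  0  -3  -2  -5  -5  -5  -6  -9  -7  -9]
 [  5   2   0  -5  -6  -7  -8  -9  -8  -8]]
[[ 0 -1 -1  0  0  0 -1 -1 -1  0  3]
 [-1  0 -2 -1  3  1 -1 -1 -4  1  1]
 [-1 -1  0  0  3  6  3  1 -1  0 -3]
 [-1  0  1  3 11 13 10  4 -1 -1 -1]
 [-1  0  0  4 14 16 10  4 -1  1  0]
 [ 0 -2 -1  2  7  7  5  3 -1  0 -2]
 [-3 -2 -2 -2  0  3  1  1 -2 -1  1]
 [-1 -2  0  0  0 -1 -1 -1 -1 -1 -2]
 [-1 -1  0 -1 -1 -1 -1 -2  0 -5 -2]]
```

servo_tool(
  commands=[0.04, 0.0015, 0, 0, 0, 0, 0.03, 0.072, 0.003, 0, 0, 0, 0, 0.03, 0.072, 0.003, 0, 0, 0, 0, 0.03, 0.072, 0.003, 0.03, 0, 0, 0, 0.03, 0.072, 0.003, 0.053, 0, 0, 0, 0.03, 0.072, 0.003, 0.064, 0, 0, 0, 0.03, 0.072, 0.003, 0.064, 0, 0, 0, 0.03, 0.072, 0.003, 0.064, 0, 0, 0, 0.015, 0.072, 0.003, 0.064, 0, 0, 0, 0.005, 0.072, 0.003, 0.064, 0, 0, 0, 0],
)

```text
time: 58.65
tool_pos: [0.5058, -0.2965, 0.0547]
ee_rot: [3.141, -0.0, 0.093]
wrist_force: [-1.2, -0.5, 0.7]
width: 0.0092
finger_force: 30.0
```

servo_tool(
  commands=[0, 0, 0, 0, 0, 0, 0, 0, 0, 0, 0, 0, 0, 0, 0, 0, -0.02, 0, 0, 0, 0, 0, 0, -0.05, 0, 0, 0, 0, 0, 0, -0.09, 0, 0, 0, 0, 0, 0, -0.1, 0, 0, 0, 0, 0, 0, -0.1, 0, 0, 0, 0],
)

```text
time: 59.52
tool_pos: [0.5059, -0.2964, 0.1544]
ee_rot: [3.141, -0.001, 0.093]
wrist_force: [-0.5, 0.0, 0.0]
width: 0.0097
finger_force: 30.0
```

Run:
```python
from h import *
print(tl([.587,-.082,.14],1.3),robot.get_obs()["width"],robot.get_obs()["finger_force"])
```

```text
(array([ 100.8, -205.9,   14.4]), array([ 0. , -0. ,  4.1])) 0.00970644425659861 29.96739238500595
```

servo_tool(
  commands=[0.005, -0.03, 0, 0, 0, 0, 0, 0.02, -0.07, 0, 0, 0, 1, 0, 0.04, -0.11, 0, 0, 0, 2, 0, 0.065, -0.15, 0, 0, 0, 3, 0, 0.085, -0.18, 0.005, 0, 0, 4, 0, 0.1, -0.206, 0.014, 0, 0, 4.1, 0, 0.1, -0.206, 0.014, 0, 0, 4.1, 0, 0.1, -0.206, 0.014, 0, 0, 4.1, 0, 0.1, -0.206, 0.014, 0, 0, 4.1, 0],
)

```text
time: 60.65
tool_pos: [0.5857, -0.083, 0.1402]
ee_rot: [3.141, 0.0, 0.02]
wrist_force: [-0.2, -0.2, -1.0]
width: 0.0093
finger_force: 30.0
```

servo_tool(
  commands=[0, 0, 0, 0, 0, 0, 0, 0, 0, 0.04, 0, 0, 0, 0, 0, 0, 0.08, 0, 0, 0, 0, 0, 0, 0.105, 0, 0, 0, 0, 0, 0, 0.114, 0, 0, 0, 0, 0, 0, 0.119, 0, 0, 0, 0, 0, 0, 0.119, 0, 0, 0, 0],
)

```text
time: 61.52
tool_pos: [0.5868, -0.0822, 0.0225]
ee_rot: [3.141, -0.002, 0.022]
wrist_force: [0.2, 0.8, -0.7]
width: 0.0096
finger_force: 30.0
```

servo_tool(
  commands=[0, 0, 0.002, 0, 0, 0, 0, 0, 0, 0.004, 0, 0, 0, 0, 0, 0, 0.004, 0, 0, 0, 0, 0, 0, 0.004, 0, 0, 0, 0.016, 0, 0, 0.004, 0, 0, 0, 0.025, 0, 0, 0.004, 0, 0, 0, 0.03, 0, 0, -0.02, 0, 0, 0, 0.03, 0, 0, -0.06, 0, 0, 0, 0.03, 0, 0, -0.12, 0, 0, 0, 0.03, 0, 0, -0.18, 0, 0, 0, 0.03],
)

```text
time: 62.78
tool_pos: [0.5857, -0.0819, 0.2029]
ee_rot: [-3.141, 0.001, 0.022]
wrist_force: [0.4, -0.7, -0.6]
width: 0.03
finger_force: 0.0
```

servo_tool(
  commands=[-0.05, 0.01, 0, 0, 0, 0, 0.022, -0.1, 0.02, 0, 0, 0, 0, 0.022, -0.15, 0.03, 0, 0, 0, 0, 0.022, -0.2, 0.04, 0, 0, 0, 0, 0.022, -0.25, 0.06, 0, 0, 0, 0, 0.022, -0.25, 0.06, 0, 0, 0, 0, 0.022],
)

```text
time: 63.52
tool_pos: [0.3356, -0.1482, 0.2019]
ee_rot: [3.14, -0.001, 0.018]
wrist_force: [0.3, 0.5, 1.2]
width: 0.0221
finger_force: 0.0
```

Run:
```python
from h import *
s=snapshot("top"); t=snapshot("scene")
A=s["img"][165:220,245:310]; B=t["img"][208:268,228:308]
im=np.hstack([cv2.resize(A,(390,330),interpolation=cv2.INTER_CUBIC),cv2.resize(B,(400,300),interpolation=cv2.INTER_CUBIC)[:, :] if 0 else cv2.copyMakeBorder(cv2.resize(B,(400,300),interpolation=cv2.INTER_CUBIC),0,30,0,0,cv2.BORDER_CONSTANT)])
cv2.imwrite("pics/tray2.png",im)
yy,xx=np.mgrid[:420,:560]
for n,v,px in(("top",s,(260,185)),("scene",t,(277.4,245))):
    I=v["img"][...,2].astype(int); m=(I>92)&(np.hypot(xx-px[0],yy-px[1])<10)
    if n=="top": m&=yy<191
    print(n,xx[m].mean(),yy[m].mean(),m.sum(),pix2w(v,[xx[m].mean(),yy[m].mean()],.011))
```

```text
top 258.9162561576355 184.26600985221674 203 [[0.62357458 0.02307281 0.011     ]]
scene 278.25581395348837 245.2325581395349 129 [[0.61855559 0.02531642 0.011     ]]
```

View pics/tray2.png

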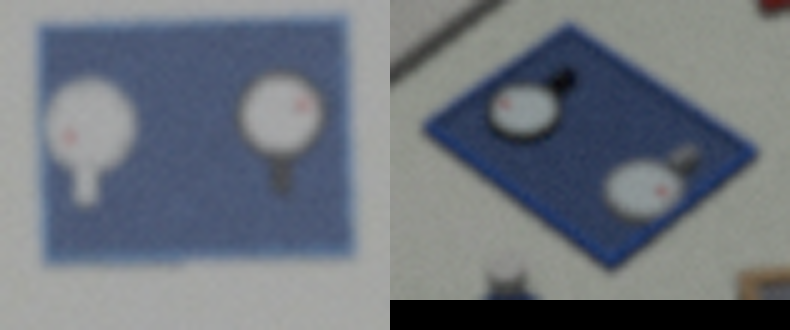

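servo_tool(
  commands=[0.045, -0.03, 0, 0, 0, 1, 0.022, 0.09, -0.06, 0, 0, 0, 2, 0.022, 0.135, -0.09, 0, 0, 0, 3, 0.022, 0.18, -0.12, 0, 0, 0, 4, 0.022, 0.225, -0.15, 0, 0, 0, 4, 0.022, 0.2545, -0.17, 0.03, 0, 0, 4, 0.022, 0.2545, -0.17, 0.08, 0, 0, 4, 0.022, 0.2545, -0.17, 0.102, 0, 0, 4, 0.022, 0.2545, -0.17, 0.102, 0, 0, 4, 0.022, 0.2545, -0.17, 0.102, 0, 0, 4, 0.022],
)

```text
time: 64.88
tool_pos: [0.5894, 0.0289, 0.1004]
ee_rot: [-3.141, -0.002, -0.047]
wrist_force: [-0.3, 0.2, 0.8]
width: 0.0218
finger_force: 0.0
```

Run:
```python
from h import *
print(tl([.587,.0255,.0255],-3))
```

```text
(array([-2.4,  3.6, 74.9]), array([-0. , -0.1,  0.3]))
```

servo_tool(
  commands=[-0.0025, 0.0035, 0.025, 0, 0, 0, 0.022, -0.0025, 0.0035, 0.05, 0, 0, 0, 0.022, -0.0025, 0.0035, 0.068, 0, 0, 0, 0.022, -0.0025, 0.0035, 0.075, 0, 0, 0, 0.022, -0.0025, 0.0035, 0.075, 0, 0, 0, 0.022],
)

```text
time: 65.5
tool_pos: [0.5859, 0.0248, 0.0248]
ee_rot: [-3.141, -0.001, -0.048]
wrist_force: [0.6, 0.0, -0.1]
width: 0.0218
finger_force: 0.0
```

servo_tool(
  commands=[0, 0, 0, 0, 0, 0, 0.014, 0, 0, 0, 0, 0, 0, 0.014, 0, 0, 0, 0, 0, 0, 0.014],
)

```text
time: 65.88
tool_pos: [0.5859, 0.0248, 0.0251]
ee_rot: [-3.142, -0.001, -0.048]
wrist_force: [0.0, 0.4, -0.2]
width: 0.0142
finger_force: 0.0
```

servo_tool(
  commands=[0, 0, 0.003, 0, 0, 0, 0.014, 0, 0, 0.005, 0, 0, 0, 0.014, 0, 0, 0.005, 0, 0, 0, 0.005, 0, 0, 0.005, 0, 0, 0, 0, 0, 0, 0.005, 0, 0, 0, 0],
)

```text
time: 66.5
tool_pos: [0.5865, 0.0254, 0.0214]
ee_rot: [-3.14, -0.003, -0.048]
wrist_force: [-1.7, 2.3, 7.5]
width: 0.0094
finger_force: 39.2
```

servo_tool(
  commands=[0, 0, -0.004, 0, 0, 0, 0, 0, 0, -0.01, 0, 0, 0, 0, 0, 0.008, -0.01, 0, 0, 0, 0, 0, 0.016, -0.01, 0, 0, 0, 0, 0, 0.016, -0.01, 0, 0, 0, 0, 0, 0.016, -0.005, 0, 0, 0, 0, 0, 0.016, -0.001, 0, 0, 0, 0, 0, 0.016, 0, 0, 0, 0, 0, 0, 0.016, 0, 0, 0, 0, 0],
)

```text
time: 67.62
tool_pos: [0.5846, 0.0088, 0.0214]
ee_rot: [3.141, 0.0, -0.047]
wrist_force: [-5.4, -0.3, 8.6]
width: 0.0099
finger_force: 39.5
```

servo_tool(
  commands=[0, 0, 0, 0, 0, 0, 0, 0, 0, 0, 0, 0, 0, 0.016, 0, 0, 0, 0, 0, 0, 0.022, 0, 0, 0, 0, 0, 0, 0.022, 0, 0, -0.02, 0, 0, 0, 0.022, 0, 0, -0.06, 0, 0, 0, 0.022, 0, 0, -0.12, 0, 0, 0, 0.022, -0.05, 0, -0.18, 0, 0, 0, 0.03, -0.1, 0, -0.18, 0, 0, 0, 0.03, -0.15, 0, -0.18, 0, 0, 0, 0.03],
)

```text
time: 68.88
tool_pos: [0.4342, 0.0162, 0.2013]
ee_rot: [3.142, -0.004, -0.047]
wrist_force: [1.0, -0.4, 1.0]
width: 0.0299
finger_force: 0.0
```

servo_tool(
  commands=[-0.05, 0.03, 0, 0, 0, 0, 0.03, -0.1, 0.06, 0, 0, 0, 0, 0.045, -0.1, 0.1, 0, 0, 0, 0, 0.045, -0.1, 0.1, 0, 0, 0, 0, 0.045],
)

```text
time: 69.38
tool_pos: [0.3297, -0.0806, 0.1996]
ee_rot: [3.141, -0.001, -0.053]
wrist_force: [0.7, 0.6, 0.2]
width: 0.0449
finger_force: 0.0
```

Run:
```python
from h import *
s=snapshot("top"); t=snapshot("scene"); o=robot.get_obs(); print(o["tool_pos"])
yy,xx=np.mgrid[:420,:560]
for n,v in(("top",s),("scene",t)):
  for c in((.62,.008,.011),(.62,-.082,.011)):
    px=w2pix(v,[c])[0]
    I=v["img"][...,2].astype(int); m=(I>100)&(np.hypot(xx-px[0],yy-px[1])<11)
    if n=="top": m&=yy<191.5
    print(n,xx[m].mean(),yy[m].mean(),m.sum(),pix2w(v,[xx[m].mean(),yy[m].mean()],.011))
A=s["img"][145:260,115:315]; cv2.imwrite("pics/fin.png",cv2.resize(A,None,fx=3.9,fy=3.9,interpolation=cv2.INTER_CUBIC))
# lid bar: straightforward target above open bar
b=np.array([.6149,.3921,.1865]); print(tl([b[0],b[1],.26],141.1)); print(o["joint_positions"].round(2))
```

```text
[ 0.3303247  -0.07889354  0.19945   ]
top 264.67539267015707 185.07853403141362 191 [[0.62090643 0.00391353 0.011     ]]
top 291.41333333333336 183.5 150 [[ 0.6264222  -0.08493025  0.011     ]]
scene 274.8141592920354 242.26548672566372 113 [[0.61742014 0.00841719 0.011     ]]
scene 253.69473684210527 228.02105263157895 95 [[ 0.62251886 -0.0868042   0.011     ]]
(array([ 261.3, -484.4,  -60.1]), array([-0.000e+00, -1.000e-01, -1.439e+02]))
[-0.4  -0.4   1.82  0.    1.72  1.22]
```

View pics/fin.png

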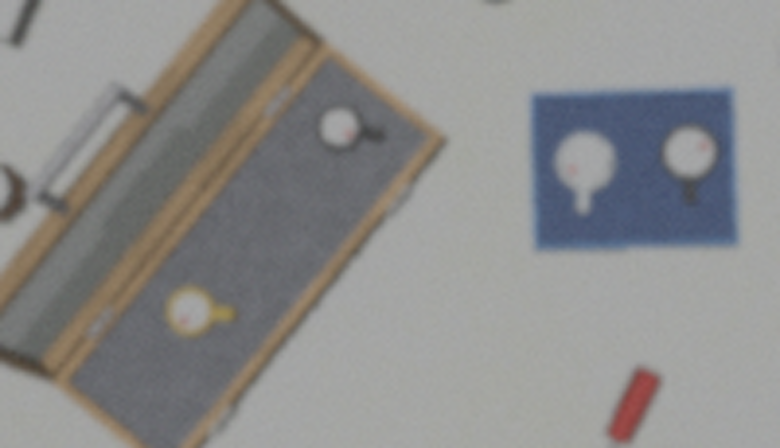

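servo_tool(
  commands=[0.02, -0.035, -0.02, 0, 0, -10, 0.045, 0.045, -0.085, -0.04, 0, 0, -20, 0.045, 0.072, -0.135, -0.06, 0, 0, -30, 0.045, 0.1, -0.185, -0.07, 0, 0, -40, 0.045, 0.127, -0.235, -0.07, 0, 0, -50, 0.045, 0.154, -0.285, -0.07, 0, 0, -60, 0.045, 0.181, -0.335, -0.07, 0, 0, -70, 0.045, 0.208, -0.385, -0.07, 0, 0, -80, 0.045, 0.235, -0.435, -0.07, 0, 0, -90, 0.045, 0.261, -0.4845, -0.07, 0, 0, -100, 0.045],
)

```text
time: 70.72
tool_pos: [0.6137, 0.3965, 0.2683]
ee_rot: [-3.14, -0.0, 1.706]
wrist_force: [0.7, -0.5, 1.0]
width: 0.0448
finger_force: 0.0
```

servo_tool(
  commands=[0, 0, 0, 0, 0, -10, 0.045, 0, 0, 0, 0, 0, -20, 0.045, 0, 0, 0, 0, 0, -30, 0.045, 0, 0, 0, 0, 0, -40, 0.045, 0, 0, 0, 0, 0, -44, 0.045, 0, 0, 0, 0, 0, -44, 0.045, 0, 0, 0, 0, 0, -44, 0.045, 0, 0, 0, 0, 0, -44, 0.045],
)

```text
time: 71.72
tool_pos: [0.6139, 0.3929, 0.2692]
ee_rot: [-3.141, -0.0, 2.466]
wrist_force: [0.4, 0.1, 0.5]
width: 0.0452
finger_force: 0.0
```

Run:
```python
from h import *
print(tl([.6147,.3918,.187],141.1))
f=lambda t:np.array([-.175*np.cos(t)+.01*np.sin(t), -(.175*np.sin(t)+.01*np.cos(t))])
th=np.r_[1.9,1.87,np.linspace(1.82,1.22,9),np.linspace(1.15,.52,10),np.linspace(.455,.13,6),.09,.05,.02,0]
for k in range(3): print([tuple(float(v) for v in (f(t)-f(th[10*k])).round(4)) for t in th[10*k+1:10*k+11]])
```

```text
(array([-1.3, -0.3, 82.2]), array([-0. , -0. ,  0.2]))
[(-0.0049, -0.0019), (-0.0132, -0.0048), (-0.0259, -0.0082), (-0.0388, -0.0108), (-0.0518, -0.0123), (-0.0649, -0.0129), (-0.0781, -0.0125), (-0.0911, -0.0111), (-0.1041, -0.0087), (-0.1168, -0.0054)]
[(-0.0116, 0.004), (-0.0229, 0.0087), (-0.0339, 0.0143), (-0.0444, 0.0206), (-0.0545, 0.0276), (-0.064, 0.0353), (-0.073, 0.0436), (-0.0814, 0.0526), (-0.0891, 0.0621), (-0.0962, 0.0721)]
[(-0.0059, 0.0097), (-0.0112, 0.0199), (-0.0157, 0.0303), (-0.0196, 0.041), (-0.0228, 0.0519), (-0.0253, 0.063), (-0.0265, 0.0699), (-0.0274, 0.0769), (-0.0279, 0.0821), (-0.0281, 0.0856)]
```

servo_tool(
  commands=[-0.001, 0, 0.03, 0, 0, 0, 0.045, -0.001, 0, 0.055, 0, 0, 0, 0.045, -0.001, 0, 0.072, 0, 0, 0, 0.045, -0.001, 0, 0.082, 0, 0, 0, 0.045, -0.001, 0, 0.082, 0, 0, 0, 0.045, -0.001, 0, 0.082, 0, 0, 0, 0.03, -0.001, 0, 0.082, 0, 0, 0, 0.02, -0.001, 0, 0.082, 0, 0, 0, 0.015, -0.001, 0, 0.082, 0, 0, 0, 0.005, -0.001, 0, 0.082, 0, 0, 0, 0],
)

```text
time: 72.97
tool_pos: [0.6151, 0.3918, 0.188]
ee_rot: [3.141, 0.0, 2.465]
wrist_force: [0.4, 0.1, 1.9]
width: 0.0113
finger_force: 30.0
```

servo_tool(
  commands=[0, 0, 0, 0, 0, 0, 0, 0, 0, 0, 0, 0, 0, 0],
)

```text
time: 73.22
tool_pos: [0.6151, 0.3918, 0.188]
ee_rot: [3.141, 0.0, 2.465]
wrist_force: [0.2, -0.9, 2.4]
width: 0.0111
finger_force: 30.0
```

servo_tool(
  commands=[0, -0.005, -0.002, 0, 0, 0, 0, 0, -0.013, -0.005, 0, 0, 0, 0, 0, -0.026, -0.008, 0, 0, 0, 0, 0, -0.039, -0.011, 0, 0, 0, 0, 0, -0.052, -0.0125, 0, 0, 0, 0, 0, -0.065, -0.013, 0, 0, 0, 0, 0, -0.078, -0.0125, 0, 0, 0, 0, 0, -0.091, -0.011, 0, 0, 0, 0, 0, -0.104, -0.0085, 0, 0, 0, 0, 0, -0.117, -0.0055, 0, 0, 0, 0],
)

```text
time: 74.47
tool_pos: [0.5411, 0.2992, 0.1928]
ee_rot: [-3.141, 0.0, 2.465]
wrist_force: [4.0, 2.0, 1.1]
width: 0.011
finger_force: 30.0
```

servo_tool(
  commands=[0, -0.0115, 0.004, 0, 0, 0, 0, 0, -0.023, 0.0085, 0, 0, 0, 0, 0, -0.034, 0.0145, 0, 0, 0, 0, 0, -0.0445, 0.0205, 0, 0, 0, 0, 0, -0.0545, 0.0275, 0, 0, 0, 0, 0, -0.064, 0.0355, 0, 0, 0, 0, 0, -0.073, 0.0435, 0, 0, 0, 0, 0, -0.0815, 0.0525, 0, 0, 0, 0, 0, -0.089, 0.062, 0, 0, 0, 0, 0, -0.096, 0.072, 0, 0, 0, 0],
)

```text
time: 75.72
tool_pos: [0.4811, 0.2254, 0.1203]
ee_rot: [3.141, -0.001, 2.465]
wrist_force: [3.2, 3.1, 1.7]
width: 0.0111
finger_force: 30.0
```

servo_tool(
  commands=[0, -0.006, 0.0095, 0, 0, 0, 0, 0, -0.011, 0.02, 0, 0, 0, 0, 0, -0.0155, 0.0305, 0, 0, 0, 0, 0, -0.0195, 0.041, 0, 0, 0, 0, 0, -0.0225, 0.052, 0, 0, 0, 0, 0, -0.025, 0.063, 0, 0, 0, 0, 0, -0.0265, 0.07, 0, 0, 0, 0, 0, -0.027, 0.0755, 0, 0, 0, 0, 0, -0.0275, 0.0795, 0, 0, 0, 0, 0, -0.028, 0.083, 0, 0, 0, 0],
)

```text
time: 76.97
tool_pos: [0.4642, 0.2041, 0.038]
ee_rot: [3.141, -0.0, 2.465]
wrist_force: [0.5, 5.3, 2.0]
width: 0.0109
finger_force: 30.0
```

servo_tool(
  commands=[0, 0, 0.001, 0, 0, 0, 0, 0, 0, 0.002, 0, 0, 0, 0, 0, 0, 0.003, 0, 0, 0, 0, 0, 0, 0.004, 0, 0, 0, 0, 0, 0, 0.004, 0, 0, 0, 0],
)

```text
time: 77.6
tool_pos: [0.4641, 0.204, 0.0348]
ee_rot: [3.141, -0.0, 2.465]
wrist_force: [-1.4, 5.3, 6.9]
width: 0.0111
finger_force: 30.0
```

Moved 3.2 mm down; press on slowly until it stops.

servo_tool(
  commands=[0, 0, 0.001, 0, 0, 0, 0, 0, 0, 0.002, 0, 0, 0, 0, 0, 0, 0.003, 0, 0, 0, 0, 0, 0, 0.003, 0, 0, 0, 0],
)

```text
time: 78.1
tool_pos: [0.4642, 0.2039, 0.0345]
ee_rot: [3.141, 0.0, 2.466]
wrist_force: [-6.7, 3.0, 19.1]
width: 0.0107
finger_force: 30.0
```

servo_tool(
  commands=[0, 0, 0.001, 0, 0, 0, 0, 0, 0, 0.002, 0, 0, 0, 0, 0, 0, 0.002, 0, 0, 0, 0],
)

```text
time: 78.47
tool_pos: [0.4642, 0.2039, 0.0344]
ee_rot: [3.141, 0.001, 2.466]
wrist_force: [-10.1, 1.8, 27.9]
width: 0.0111
finger_force: 30.0
```

servo_tool(
  commands=[0, 0, -0.004, 0, 0, 0, 0, 0, 0, -0.004, 0, 0, 0, 0.015, 0, 0, -0.004, 0, 0, 0, 0.03, 0, 0, -0.004, 0, 0, 0, 0.045, 0, 0, -0.004, 0, 0, 0, 0.045, 0, 0, -0.03, 0, 0, 0, 0.045, 0, 0, -0.08, 0, 0, 0, 0.045, 0, 0, -0.13, 0, 0, 0, 0.045, 0, -0.05, -0.18, 0, 0, 0, 0.045, 0, -0.1, -0.2, 0, 0, 0, 0.045],
)

```text
time: 79.72
tool_pos: [0.4018, 0.1251, 0.2314]
ee_rot: [3.14, 0.003, 2.467]
wrist_force: [0.5, -1.3, 0.3]
width: 0.0449
finger_force: 0.0
```

servo_tool(
  commands=[0, -0.04, 0, 0, 0, 0, 0.045, 0, -0.04, 0, 0, 0, 0, 0.045, 0, -0.04, 0, 0, 0, 0, 0.045],
)

```text
time: 80.1
tool_pos: [0.3767, 0.0947, 0.2287]
ee_rot: [3.141, -0.0, 2.465]
wrist_force: [0.7, -0.1, 0.8]
width: 0.0451
finger_force: 0.0
```

Run:
```python
from h import *
print(robot.get_obs()["tool_pos"])
S={n:snapshot(n) for n in("top","scene")}
D0=cv2.imread("pics/scene0.png"); D1=cv2.resize(S["scene"]["img"],None,fx=1.42,fy=1.42,interpolation=cv2.INTER_CUBIC)
r=slice(330,440),slice(410,630); print("case diff vs start",np.abs(D0[r].astype(int)-D1[r]).mean(), [ (np.abs(D0[r].astype(int)-np.roll(D1,k,0)[r]).mean().round(2)) for k in(-2,-1,0,1,2)])
D0=cv2.imread("pics/top0.png"); D1=cv2.resize(S["top"]["img"],None,fx=1.42,fy=1.42,interpolation=cv2.INTER_CUBIC); r=slice(215,385),slice(175,335)
print([ (np.abs(D0[r].astype(int)-np.roll(D1,k,0)[r]).mean().round(2)) for k in(-2,-1,0,1,2)])
v=S["scene"]; yy,xx=np.mgrid[:420,:560]; I=v["img"][...,2].astype(int)
for c in((.62,.008,.011),(.62,-.082,.011)):
    px=w2pix(v,[c])[0]; m=(I>100)&(np.hypot(xx-px[0],yy-px[1])<11); print(pix2w(v,[xx[m].mean(),yy[m].mean()],.011),m.sum())
```

```text
[0.37671176 0.09472261 0.2286936 ]
case diff vs start 4.118002754820937 [np.float64(6.09), np.float64(4.99), np.float64(4.12), np.float64(5.39), np.float64(7.27)]
[np.float64(12.23), np.float64(11.8), np.float64(11.75), np.float64(12.17), np.float64(12.78)]
[[0.61722098 0.00860272 0.011     ]] 110
[[ 0.62251886 -0.0868042   0.011     ]] 95
```

```bash
python3 -c "
from bench import close_job
print(close_job())"
```

```text
the job is handed in; nothing more can be done
None
```

The job is handed in (about 80 s of the 210 s used): grey50 then black50 were each held under the tip for over a second within about 2 mm by the pictures (no readout confirms they read), both lie flat in the blue tray, the lid is shut, amber50 was absent, and grey50 had shifted against the tray wall so I re-laid it.

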